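# Put the sliding bevel away in its case

## Task

Raise the lid of the wooden instrument case by its brass bar and leave it standing open on its own. Lay the sliding bevel flat inside without dropping it, then lower the lid until it is fully closed and let go.

Things in the scene. Friction and masses are not known exactly. Their poses are not given: they have to be found in the camera images.
- case: Pale wooden instrument case with a cork floor and brass corners, fixed to the bench, hinged lid on top. Outside 172 (its x) x 246 (its y) x 50 mm high without the lid; walls and floor 8 mm thick, so the inside is 156 x 230 mm and 42 mm deep. Origin: centre of the underside, on the bench; z up; its -x side faces the robot. The hinge line runs along its y at x = +86 mm, z = 50 mm.
- lid (a joint): Lid angle: 0 = closed, grows as the lid's front edge (on the -x side) goes up, 1.57 = upright, stop at 1.6; may start slightly ajar. The lid is 172 x 246 x 10 mm, 0.18 kg; its stiff hinge holds it at any angle, and 1 to 3 N at the bar moves it.
- lid_bar (a point): Middle of the lid's brass bar handle: round, 10 mm thick, 100 mm long along the case's y, on two arms that hold its centre 50 mm in front of the lid's front edge (45 mm gap for a finger). At lid angle q it is, in the case's frame, at x = 86 - 222 cos q + 5 sin q mm, y = 0, z = 50 + 222 sin q + 5 cos q mm. Pinched from above, the bar turns between the fingers as the lid swings.
- sliding_bevel: Sliding bevel, folded: a straight dark red-brown wooden stock with a brass screw and end, 24 (its x) x 125 (its y) x 20 mm high, about 0.11 to 0.22 kg, lying on the bench. Origin: centre of the underside; z up. It lies pointing roughly away from the robot, beside a red pencil and a carving gouge; take it across its x at the middle.
Not all that is in view belongs to the job. There is more than one size of the sliding_bevel; the one meant has the size given above.

How it is judged:
By the outcome, as a careful person would: the job done as asked, in the order asked, and still so for the second after the job is handed in, with the robot touching nothing.
It also fails if it takes over 70 s, if anything falls off the work surface, if the arm or the gripper's body presses on something with over 40 N, if the wrist force passes 120 N, or if a joint passes its speed limit or range.

## Robot

A 6-joint arm with a two-finger parallel gripper is mounted at the origin on a cart in front of the work surface, level with it; the furniture and walls round the work are solid. World frame = base frame: x ahead of the robot, y to its left, z up, the work surface at z = 0. Lengths are in m, angles in degrees, forces in N, time in s.
With the tool pointing down it reaches from about 0.4 to 0.825 m from the base axis. Payload 7 kg.
Tool frame: the origin (TCP) lies on the centre line of the jaws, within the pads' length; the fingertips stand r.nose_length ahead of it and the grasp point (between the pads) lies 2 mm behind it (r.nose_length is the distance from the TCP to the fingertips, in m); z points along the fingers, y is the direction in which the jaws open and shut (so a half turn about z gives the same grasp; the last joint's range is limited). The gripper opens to 88 mm and grips with 3 to 60 N. Pads are 19 mm wide; open, the fingers measure 130 mm over their backs; the gripper's body (78 mm by 193 mm) begins 47 mm behind the grasp point.
Start: joints at [80.907, 20.546, 0.682, 0, -70.136, -16.507], TCP at [0.292, 0.609, 0.244] pointing down, gripper open.
Joint ranges: [-176.03, 176.03], [-82.01, 121.73], [-58.28, 71.71], [-173.87, 95.51], [-174.79, -0.11], [-173.66, 173.66]. Speed limits (degrees/s): [136.94, 136.94, 172.46, 180, 180, 180].

## Interface

Orientations are given as [roll, pitch, yaw] about the fixed x, y, z axes, in that order (R = Rz(yaw) Ry(pitch) Rx(roll)).
In Python, from plant import r gives the robot as it stands.
- The arm moves only by the tool apply_moves, never from a script. Its argument "targets" is a list of rows, each a list of 3 entries, a list of its own where there are three numbers: the shift along the tool's x, y, z scaled (see below), then the turn, a rotation vector about the tool's x, y, z scaled (see below), then the finger opening in mm, from 0 to 87.6. A call has 1 to 5 rows; each row shifts and turns the pose as measured when the row begins, along the tool's axes as they then stand; what a row does not reach is not made up. The controller multiplies each number of a shift by 0.04 m and each number of a turn by 8 degrees. A row lasts 1/10 s, in which the tool goes at most 50 mm and 8.59 degrees, less where a joint would pass 70% of its speed; a pose out of reach is approached as far as the arm can. A call with a number of a shift or a turn outside -1 to 1 is refused whole. A call with a gripper value outside its range is refused whole. The fingers move at their own pace and stop on an object; "squeeze" is the grip in N (left out, the last holds). Time passes only in rows, so rows that do not move let the fingers close. It gives the time, the measured TCP pose, the force and the opening at its end, in the units of the state.
- r.get_state(): the state, without advancing time (a new reading comes with each control period).
- r.capture(name): name is "scene" or "top" or "wrist"; returns a dict with "img" (420x560x3 uint8, blue, green, red), "z_map" (420x560 float32, m along the optical axis (not along the pixel's ray), 0 where there is no reading), "fx", "fy", "cx", "cy" (pixels), "camera_from_world" (4x4, takes a point from world to camera coordinates); the wrist camera has in their place "mount" (4x4, takes a point from camera to tool coordinates, whose origin is the TCP and whose axes are the flange's). Camera axes: x right, y up, looking along -z (the intrinsics and any distortion apply to the point x, -y, -z); pixel columns grow to the right and rows downward; lengths in m; the calibration is good to about 2 mm. A picture is of the moment at which its call begins: read the wrist's pose just before it.
- r.close_job(): hands the job in, once; it reports no verdict.
The state is a dict: "time_s": time; "joints": joint angles; "qd": joint speeds; "joint_torque": joint torques, N m; "tcp_pos": TCP position; "eef_rot": TCP orientation; "contact_force": force on the tool from outside, world axes, zero at the start; "moment": the same for the moment, N m; "gripper_width": finger opening in m.
Only numpy, scipy, OpenCV 4.12 (cv2) and the standard library are available. Lean on these libraries where they do the work, as an engineer would, in place of code of your own. Each camera call takes 0.05 s, during which the arm holds its last target.

## Working session

There is one attempt and no reset: what is moved stays moved. The work goes in short steps, Python scripts to look and compute and a tool call to move; the robot and the scene stay as the last step left them, time stands still between calls to the robot, and variables do not carry over. Pictures are saved under pics/ and viewed, and the job is handed in when it is done.

Besides the shell and the picture viewer there is one more tool, called after "Emit:" by a JSON object that holds its "op" and its "data". apply_moves: Moves the arm, as the interface text tells. Its arguments: {"type":"object","properties":{"targets":{"type":"array","items":{"type":"array"}},"squeeze":{"type":"number"}},"required":["targets"]}

```bash
ls; mkdir -p pics; python3 - <<'E'
from plant import r
import cv2,numpy as np,pickle
print(r.get_state(), r.nose_length)
for n in ("scene","top","wrist"):
    c=r.capture(n); cv2.imwrite(f"pics/{n}0.png",c["img"]); pickle.dump(c,open(f"{n}0.pkl","wb"))
    print(n,{k:v for k,v in c.items() if k not in("img","z_map")})
E
```

```text
pics
{'time_s': 0.0, 'joints': array([ 8.09076069e+01,  2.05918743e+01,  6.32423753e-01, -2.10875038e-02,
       -7.01342067e+01, -1.65060308e+01]), 'qd': array([-0.07544442, -0.04578818, -0.08180774, -0.03564611, -0.04559844,
        0.05127413]), 'joint_torque': array([ 2.76781182e-03, -5.82729328e+01,  2.93051898e+01,  6.99731380e+00,
        6.89771390e-03, -1.54028357e-04]), 'tcp_pos': array([0.29146695, 0.60831134, 0.2426044 ]), 'eef_rot': array([ 1.79904570e+02, -7.60585558e-03, -2.56055998e+01]), 'contact_force': array([ 0.48167181, -0.42208035,  0.09352465]), 'moment': array([-0.01249749, -0.01966221,  0.07519055]), 'gripper_width': 0.08765627391639144} 0.017
scene {'fx': 435.5152518470016, 'fy': 435.5152518470016, 'cx': 275.27580007091746, 'cy': 209.2587670413397, 'camera_from_world': array([[ 0.71929203, -0.6944865 ,  0.01753494, -0.58183135],
       [ 0.4746047 ,  0.50967561,  0.71762187, -0.18473   ],
       [-0.50731583, -0.50785753,  0.69621216, -1.06618276],
       [ 0.        ,  0.        ,  0.        ,  1.        ]])}
top {'fx': 462.94471765190013, 'fy': 462.9447176
[... 183 characters left out ...]
03e-01, -2.11531772e-01,  2.02735920e-01,
        -5.97476830e-01],
       [-1.97611443e-01,  4.53201069e-02,  9.79232253e-01,
        -1.55313757e+00],
       [ 0.00000000e+00,  0.00000000e+00,  0.00000000e+00,
         1.00000000e+00]])}
wrist {'fx': 312.43933581193147, 'fy': 312.43933581193147, 'cx': 276.5428532229777, 'cy': 207.51543585436607, 'mount': array([[ 3.39693370e-04,  9.52928920e-01,  3.03193597e-01,
         8.19671407e-02],
       [ 9.99999783e-01, -1.52787592e-04, -6.40177044e-04,
         1.14831318e-03],
       [-5.63718999e-04,  3.03193749e-01, -9.52928766e-01,
        -1.40335993e-01],
       [ 0.00000000e+00,  0.00000000e+00,  0.00000000e+00,
         1.00000000e+00]])}
```

View pics/scene0.png

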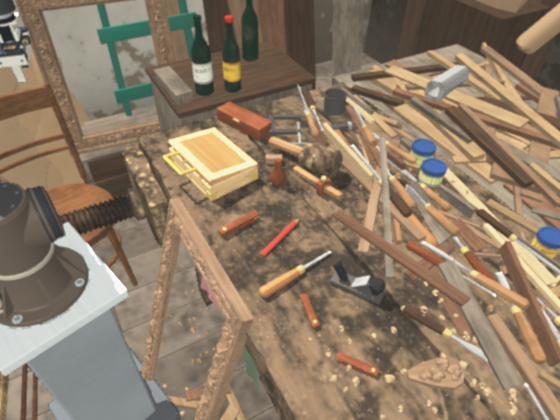

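View pics/top0.png

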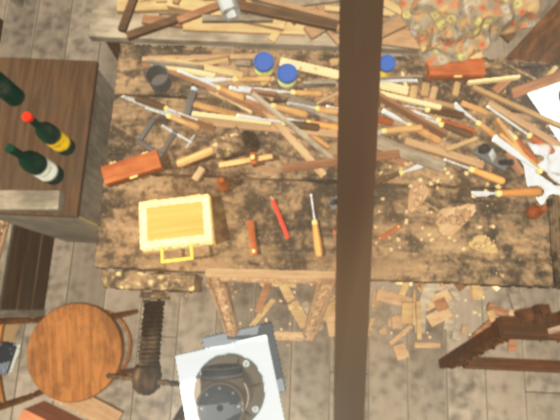

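View pics/wrist0.png

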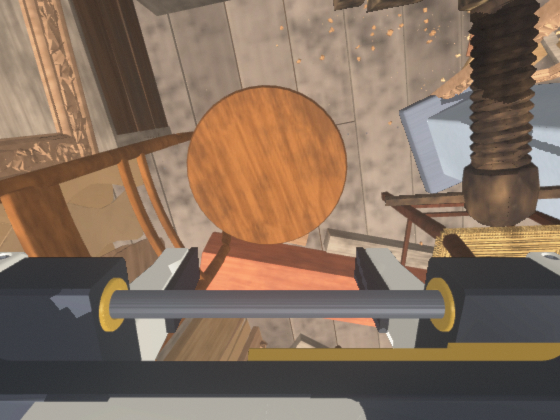

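Scene view: the case sits at about (210,160) with its bar at (178,163). There are several red-brown wooden stocks: (240,222), (310,310) and (357,363). In the top view the case is at (177,222), the bar at (177,255) and one stock at (252,237). Next I'll measure them.

```bash
cat > h.py <<'E'
import numpy as np,cv2,pickle
from scipy.spatial.transform import Rotation as R
def cam(c,st=None):
    "returns world_from_camera"
    if "mount" in c:
        T=np.eye(4);T[:3,:3]=R.from_euler('xyz',st["eef_rot"],degrees=True).as_matrix();T[:3,3]=st["tcp_pos"]
        return T@c["mount"]
    return np.linalg.inv(c["camera_from_world"])
def ray(c,uv,st=None):
    W=cam(c,st);uv=np.atleast_2d(uv).astype(float)
    d=np.c_[(uv[:,0]-c["cx"])/c["fx"],-(uv[:,1]-c["cy"])/c["fy"],-np.ones(len(uv))]
    return W[:3,3],d@W[:3,:3].T
def onz(c,uv,z,st=None):
    o,d=ray(c,uv,st); return o+d*((z-o[2])/d[:,2])[:,None]
def depth(c,uv,st=None):
    o,d=ray(c,uv,st); uv=np.atleast_2d(uv).astype(int)
    return o+d*c["z_map"][uv[:,1],uv[:,0]][:,None]
def proj(c,P,st=None):
    Wi=np.linalg.inv(cam(c,st));p=np.atleast_2d(P)@Wi[:3,:3].T+Wi[:3,3]
    return np.c_[c["cx"]+c["fx"]*p[:,0]/-p[:,2],c["cy"]-c["fy"]*p[:,1]/-p[:,2]]
E
python3 - <<'E'
from h import *
np.set_printoptions(precision=4,suppress=True)
for n in("scene","top"):
    c=pickle.load(open(n+"0.pkl","rb"));im=c["img"]
    hsv=cv2.cvtColor(im,cv2.COLOR_BGR2HSV)
    m=(((hsv[...,0]<11)|(hsv[...,0]>172))&(hsv[...,1]>130)&(hsv[...,2]>60)).astype(np.uint8)
    k,l,s,ce=cv2.connectedComponentsWithStats(m)
    for i in range(1,k):
        if s[i,4]<60: continue
        ys,xs=np.nonzero(l==i)
        P=onz(c,np.c_[xs,ys],0.015)
        (cx,cy),(w,h),a=cv2.minAreaRect((P[:,:2]*1000).astype(np.float32))
        print(n,ce[i].round(),s[i,4],"ctr",round(cx),round(cy),"size",round(w),round(h),round(a), "d",depth(c,ce[i])[0])
c=pickle.load(open("top0.pkl","rb"))
cv2.imwrite("pics/t1.png",cv2.resize(c["img"][170:290,110:350],None,fx=3.3,fy=3.3,interpolation=cv2.INTER_CUBIC))
c=pickle.load(open("scene0.pkl","rb"))
cv2.imwrite("pics/s1.png",cv2.resize(c["img"][110:310,140:360],None,fx=2.9,fy=2.9,interpolation=cv2.INTER_CUBIC))
E
```

```text
scene [228.  18.] 69 ctr 1414 983 size 110 42 50 d [0.9607 0.408  0.2866]
scene [244. 119.] 1011 ctr 842 204 size 113 256 6 d [0.814  0.1672 0.0422]
scene [277. 173.] 245 ctr 723 -96 size 124 44 47 d [ 0.6913 -0.1295  0.0451]
scene [322. 186.] 104 ctr 777 -236 size 82 36 18 d [ 0.7492 -0.2591  0.0434]
scene [239. 223.] 316 ctr 488 -187 size 31 126 85 d [ 0.4869 -0.1882  0.017 ]
scene [278. 238.] 292 ctr 530 -301 size 150 18 9 d [ 0.5318 -0.2963  0.0061]
scene [424. 253.] 297 ctr 771 -601 size 30 98 3 d [ 0.7464 -0.6081  0.0417]
scene [477. 265.] 220 ctr 834 -719 size 96 24 66 d [ 0.8331 -0.7175  0.0187]
scene [309. 309.] 225 ctr 424 -511 size 92 18 63 d [ 0.4278 -0.5081  0.0102]
scene [356. 364.] 329 ctr 400 -670 size 21 89 20 d [ 0.4015 -0.6688  0.0116]
top [459.  69.] 647 ctr 957 -1082 size 226 72 84 d [ 0.9411 -1.0772  0.0486]
top [ 27. 117.] 130 ctr 1120 545 size 48 44 78 d [0.9713 0.4202 0.2869]
top [384. 120.] 62 ctr 817 -760 size 51 19 62 d [ 0.8113 -0.7538  0.0314]
top [460. 126.] 80 ctr 737 -1026 size 123 15 55 d [ 0.7296 -1.0236  0.0293]
top [527. 151.] 80 ctr 589 -1242 size 97 13 25 d [ 0.5875 -1.2418  0.0167]
top [118. 164.] 164 ctr 867 230 size 26 151 9 d [0.8516 0.2308 0.0483]
top [280. 219.] 238 ctr 535 -295 size 152 21 9 d [ 0.5352 -0.2951  0.0127]
top [535. 211.] 175 ctr 362 -1201 size 74 40 78 d [ 0.3604 -1.1721  0.0568]
top [ 49. 412.] 498 ctr 58 581 size 179 48 55 d [-0.012   0.9543 -0.7353]
```

View pics/t1.png

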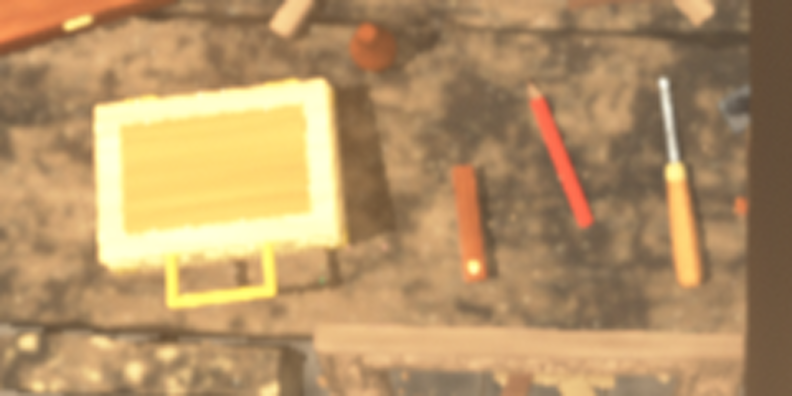

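View pics/s1.png

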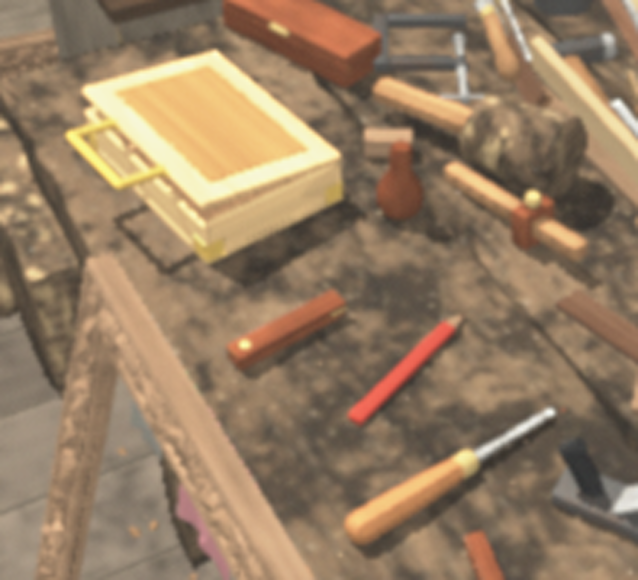

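The top crop shows one stock at (252,237) beside the pencil at (280,219). In scene pixels the candidates are:
- (240,222): 126 mm long, beside the red pencil and the gouge.
- (309,309): about 92 mm long.
- (356,364): about 89 mm long.

Only the first fits 125 mm and the neighbours, and the crop shows its brass screw and brass end. The lid looks slightly ajar. Next is the case pose.

```bash
python3 - <<'E'
from h import *
np.set_printoptions(precision=4,suppress=True)
for n in("scene","top"):
    c=pickle.load(open(n+"0.pkl","rb"))
    v,u=np.mgrid[0:420,0:560]; uv=np.c_[u.ravel(),v.ravel()]
    P=depth(c,uv); ok=(c["z_map"].ravel()>0)
    P=P[ok]; 
    q=P[(abs(P[:,0]-.58)<.2)&(abs(P[:,1]-.02)<.2)]
    print(n,"z hist",np.histogram(q[:,2],bins=np.arange(-.02,.12,.01)))
    L=q[(q[:,2]>.045)&(q[:,2]<.13)]
    # plane fit
    for _ in range(4):
        A=np.c_[L[:,:2],np.ones(len(L))]; k,*_=np.linalg.lstsq(A,L[:,2],rcond=None)
        res=L[:,2]-A@k; L=L[abs(res)<max(.004,0)]
    print("plane",k,len(L),res.std())
    print(cv2.minAreaRect((L[:,:2]*1000).astype(np.float32)),cv2.boxPoints(cv2.minAreaRect((L[:,:2]*1000).astype(np.float32))))
    # bench
    b=P[(abs(P[:,0]-.5)<.1)&(abs(P[:,1]+.2)<.15)];print("bench",np.median(b[:,2]))
    # what stands high around the workspace
    hi=P[(P[:,0]>.1)&(P[:,0]<1)&(abs(P[:,1])<.6)&(P[:,2]>.13)]
    if len(hi): 
        H=np.histogram2d(hi[:,0],hi[:,1],bins=[np.arange(.1,1.01,.1),np.arange(-.6,.61,.1)])[0];print(H.astype(int)); print(hi.min(0),hi.max(0))
    # frame
    f=P[(P[:,0]>.1)&(P[:,0]<.42)&(P[:,1]<.1)&(P[:,1]>-.5)&(P[:,2]>.0)]
    print("front things",len(f),f.min(0) if len(f) else 0,f.max(0) if len(f) else 0)
E
```

```text
scene z hist (array([  94, 4309, 1638,  413,  374,  490,  376,  222, 1000, 1528,  170,
          0,    0]), array([-0.02, -0.01,  0.  ,  0.01,  0.02,  0.03,  0.04,  0.05,  0.06,
        0.07,  0.08,  0.09,  0.1 ,  0.11]))
plane [-0.0892  0.0165  0.1217] 1770 0.0015637873166017703
((571.906494140625, 25.187225341796875), (240.8402557373047, 341.1958923339844), 4.464211940765381) [[ 438.573   185.8945]
 [ 465.1305 -154.2662]
 [ 705.24   -135.5201]
 [ 678.6825  204.6407]]
bench -0.0010219072101030902
[[   0    0    0    0    0   32    6    0    0    0    0    0]
 [   0    0    0    0    0    0    0    0    0    0    0 1024]
 [   0    0    0    0    0    0    0    0    0    0    0  389]
 [   0    0    0    0    0    0    0    0    0    0    0    0]
 [   0    0    0    0    0    0    0    0    0    0    0    0]
 [   0    0    0    0    0    0    0    0    0    0    0    0]
 [   0    0    0    0    0    0    0    0    0    0    0    0]
 [   0    0    0    0    0    0    0    0    0    0  633    1]
 [   0    0    0    0    0    0    0    0    0  150  353    0]]
[ 0.1    -0.0507  0.1303] [0.
[... 463 characters left out ...]
5) [[ 441.7041 -104.5299]
 [ 701.0566 -128.8601]
 [ 729.655   175.9892]
 [ 470.3025  200.3195]]
bench 2.9594635876595277e-05
[[  0   0   0   0   0 105  93   0   0   0   0   0]
 [  0   0   0   0   0   0   0   0   0   0   0 482]
 [  0   0   0   0   0   0   0   0   0   0   0  30]
 [  0   0   0   0   0   0   0   0   0   0   0   0]
 [  0   0   0   0   0   0   0   0   0   0   0   0]
 [  0   0   0   0   0   0   0   0   0   0   0   0]
 [  0   0   0   0   0   0   0   0   0   0   0   0]
 [  0   0   0   0   0   0   0   0   0   0 675  12]
 [  0   0   0   1   0   0   0   0   0 102 466   0]]
[ 0.1    -0.2989  0.1303] [1.     0.5629 0.3409]
front things 3346 [ 0.1    -0.4694  0.    ] [0.42   0.0993 0.2617]
```

```bash
python3 - <<'E'
from h import *
np.set_printoptions(precision=4,suppress=True)
for n in("scene","top"):
    c=pickle.load(open(n+"0.pkl","rb"))
    v,u=np.mgrid[0:420,0:560]; uv=np.c_[u.ravel(),v.ravel()]
    P=depth(c,uv)
    k=np.array([-.0905,.0085,.1242])
    res=P[:,2]-(P[:,:2]@k[:2]+k[2])
    hsv=cv2.cvtColor(c["img"],cv2.COLOR_BGR2HSV).reshape(-1,3)
    m=(abs(res)<.006)&(abs(P[:,0]-.58)<.2)&(abs(P[:,1]-.02)<.2)&(hsv[:,2]>170)
    m=m.reshape(420,560).astype(np.uint8)
    m0=m.copy()
    m=cv2.morphologyEx(m,cv2.MORPH_OPEN,np.ones((7,7)))
    cs,_=cv2.findContours(m,cv2.RETR_EXTERNAL,cv2.CHAIN_APPROX_NONE)
    ct=max(cs,key=cv2.contourArea)
    ap=cv2.approxPolyDP(ct,6,True)[:,0]
    print(n,ap.tolist())
    # cast contour onto plane
    o,d=ray(c,ct[:,0]); nn=np.array([-k[0],-k[1],1]); t=(k[2]-o@nn)/(d@nn); Q=o+d*t[:,None]
    rr=cv2.minAreaRect((Q[:,:2]*1000).astype(np.float32)); print(rr); print(cv2.boxPoints(rr))
    # bar: yellow saturated
    H=hsv.reshape(420,560,3)
    b=((H[...,0]>18)&(H[...,0]<32)&(H[...,1]>130)&(H[...,2]>150)).astype(np.uint8)
    cv2.imwrite(f"pics/m_{n}.png",np.hstack([m0*255,b*255])[100:290])
E
```

```text
scene [[173, 139], [207, 179], [252, 166], [216, 132]]
((587.0379638671875, 59.655616760253906), (249.5410614013672, 177.94879150390625), 83.92446899414062)
[[485.3577 -54.9971]
 [662.307  -73.8311]
 [688.7183 174.3083]
 [511.7689 193.1423]]
top [[203, 216], [209, 222]]
((578.5482177734375, -42.29780578613281), (20.781124114990234, 22.388534545898438), 79.82968139648438)
[[565.6951 -50.5485]
 [587.7319 -54.5017]
 [591.4013 -34.0471]
 [569.3646 -30.0939]]
```

View pics/m_top.png

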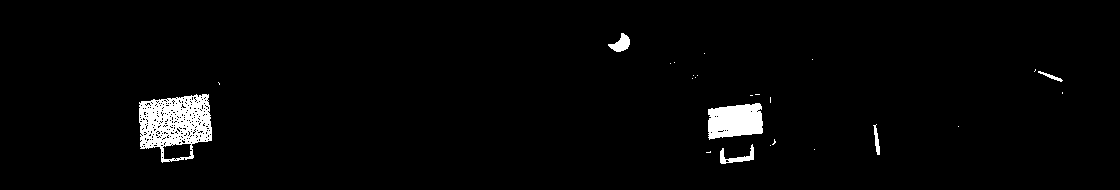

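```bash
python3 - <<'E'
from h import *
np.set_printoptions(precision=4,suppress=True)
c=pickle.load(open("top0.pkl","rb"))
v,u=np.mgrid[0:420,0:560]; uv=np.c_[u.ravel(),v.ravel()]
P=depth(c,uv);k=np.array([-.0905,.0085,.1242])
res=P[:,2]-(P[:,:2]@k[:2]+k[2])
hsv=cv2.cvtColor(c["img"],cv2.COLOR_BGR2HSV).reshape(-1,3)
m=((abs(res)<.012)&(abs(P[:,0]-.58)<.2)&(abs(P[:,1]-.02)<.2)&(hsv[:,2]>170)).reshape(420,560).astype(np.uint8)
m=cv2.morphologyEx(cv2.morphologyEx(m,cv2.MORPH_CLOSE,np.ones((3,3))),cv2.MORPH_OPEN,np.ones((7,7)))
ct=max(cv2.findContours(m,cv2.RETR_EXTERNAL,cv2.CHAIN_APPROX_NONE)[0],key=cv2.contourArea)
o,d=ray(c,ct[:,0]); nn=np.array([-k[0],-k[1],1]); t=(k[2]-o@nn)/(d@nn); Q=o+d*t[:,None]
rr=cv2.minAreaRect((Q[:,:2]*1000).astype(np.float32)); print(rr); print(cv2.boxPoints(rr))
for n,roi in(("top",(150,240,205,270)),("scene",(155,140,195,185))):
    c=pickle.load(open(n+"0.pkl","rb"))
    H=cv2.cvtColor(c["img"],cv2.COLOR_BGR2HSV)
    b=((H[...,0]>18)&(H[...,0]<32)&(H[...,1]>130)&(H[...,2]>150))
    ys,xs=np.nonzero(b); s=(xs>roi[0])&(xs<roi[2])&(ys>roi[1])&(ys<roi[3])
    D=depth(c,np.c_[xs[s],ys[s]]); D=D[D[:,2]>.05]
    Q=onz(c,np.c_[xs[s],ys[s]],.08)*1000
    rr=cv2.minAreaRect(Q[:,:2].astype(np.float32));print(n,"bar",rr,cv2.boxPoints(rr).tolist(),np.median(D,0),len(D))
E
```

```text
((596.49658203125, 64.37383270263672), (245.95562744140625, 175.77854919433594), 84.54750061035156)
[[497.3195 -49.6963]
 [672.3027 -66.3988]
 [695.6736 178.4439]
 [520.6904 195.1465]]
top bar ((480.10980224609375, 76.76109313964844), (115.2447509765625, 52.994102478027344), 85.20585632324219) [[448.88958740234375, 21.554832458496094], [501.69830322265625, 17.12580108642578], [511.33001708984375, 131.96734619140625], [458.52130126953125, 136.39639282226562]] [0.4666 0.077  0.083 ] 153
scene bar ((478.01934814453125, 76.31285858154297), (116.90069580078125, 50.038055419921875), 82.22432708740234) [[445.32232666015625, 21.784889221191406], [494.90032958984375, 15.014991760253906], [510.71636962890625, 130.8408203125], [461.13836669921875, 137.6107177734375]] [0.4745 0.0726 0.0802] 72
```

```bash
cat > plan.py <<'E'
from h import *
import sys
# usage: plan.py x y z yaw [step_mm] [turn_deg]: rows (max 5) toward a tool-down pose
from plant import r
a=list(map(float,sys.argv[1:]));s=r.get_state()
p=s["tcp_pos"].copy();Rm=R.from_euler('xyz',s["eef_rot"],degrees=True)
G=R.from_euler('xyz',[180,0,a[3]],degrees=True);g=np.array(a[:3])
sm=(a[4] if len(a)>4 else 38)/1000;tm=a[5] if len(a)>5 else 7.6
print("t",round(s["time_s"],2),"pos",p.round(4),"rpy",s["eef_rot"].round(2),"F",s["contact_force"].round(1),"w",round(s["gripper_width"]*1000,1))
for i in range(5):
    d=g-p;w=(Rm.inv()*G).as_rotvec(degrees=True)
    n=max(np.linalg.norm(d)/sm,np.linalg.norm(w)/tm,1e-9);f=1/max(np.ceil(n),1)
    t=Rm.inv().apply(d*f)/.04;q=w*f/8
    print([t.round(2).tolist(),q.round(2).tolist()],"remaining",round(n,1))
    p=p+d*f;Rm=Rm*R.from_rotvec(w*f,degrees=True)
    if f==1:break
E
python3 plan.py .457 .0755 .2 -95.7
python3 - <<'E'
from h import *
c=pickle.load(open("top0.pkl","rb"))
v,u=np.mgrid[0:420,0:560]; P=depth(c,np.c_[u.ravel(),v.ravel()])
for x in np.arange(.24,.48,.03):
    s=[]
    for y in np.arange(-.34,.2,.06):
        q=P[(abs(P[:,0]-x)<.015)&(abs(P[:,1]-y)<.03)]; s.append("%.2f"%(q[:,2].max() if len(q) else 9))
    print(round(x,2),s)
E
```

```text
t 0.15 pos [0.2915 0.6084 0.2429] rpy [ 1.7993e+02 -1.0000e-02 -2.5610e+01] F [ 0.7  0.9 -1.3] w 87.6
[[0.63, 0.68, 0.07], [0.0, -0.0, 0.58]] remaining 14.7
[[0.69, 0.63, 0.07], [0.0, -0.0, 0.58]] remaining 13.7
[[0.73, 0.57, 0.07], [0.0, -0.0, 0.58]] remaining 12.8
[[0.78, 0.51, 0.07], [0.0, -0.0, 0.58]] remaining 11.8
[[0.82, 0.44, 0.07], [0.0, -0.0, 0.58]] remaining 10.8
0.24 ['-0.13', '-0.82', '1.64', '-0.80', '-0.80', '-0.38', '-0.38', '-0.84', '-0.83', '-0.09']
0.27 ['-0.09', '-0.82', '-0.81', '-0.80', '-0.80', '-0.28', '-0.28', '-0.83', '-0.84', '-0.07']
0.3 ['0.05', '0.04', '-0.81', '-0.80', '-0.82', '-0.18', '-0.20', '-0.84', '-0.83', '-0.08']
0.33 ['0.04', '0.05', '0.05', '0.04', '-0.83', '-0.07', '-0.11', '-0.84', '-0.82', '-0.07']
0.36 ['0.01', '0.04', '0.05', '0.05', '0.05', '0.04', '-0.01', '0.00', '0.00', '-0.06']
0.39 ['0.01', '0.01', '0.01', '0.04', '0.04', '0.05', '0.04', '0.01', '0.01', '0.00']
0.42 ['0.01', '0.01', '0.01', '0.02', '0.01', '0.04', '0.04', '0.01', '0.00', '0.00']
0.45 ['0.01', '0.01', '0.02', '0.03', '0.01', '0.01', '0.09', '0.09', '0.09', '0.01']
```

Emit:
{"op": "apply_moves", "data": {"targets": [[[0.63,0.68,0],[0,0,0.58],87],[[0.69,0.63,0],[0,0,0.58],87],[[0.73,0.57,0],[0,0,0.58],70],[[0.78,0.51,0],[0,0,0.58],60],[[0.82,0.44,0],[0,0,0.58],50]], "squeeze": 20}}

```text
time_s: 0.65
tcp_pos: [0.3458, 0.4277, 0.2392]
eef_rot: [179.7, -0.2, -49.4]
contact_force: [0.6, -0.0, 0.4]
gripper_width: 0.0684
```

```bash
python3 plan.py .457 .0755 .2 -95.7
```

```text
t 0.65 pos [0.3458 0.4277 0.2392] rpy [179.69  -0.19 -49.35] F [ 0.6 -0.   0.4] w 68.4
[[0.85, 0.36, 0.1], [0.0, -0.0, 0.58]] remaining 9.8
[[0.88, 0.29, 0.1], [0.0, -0.0, 0.58]] remaining 8.8
[[0.9, 0.22, 0.1], [0.0, -0.0, 0.58]] remaining 7.8
[[0.91, 0.15, 0.1], [0.0, -0.0, 0.58]] remaining 6.8
[[0.92, 0.07, 0.1], [0.0, -0.0, 0.58]] remaining 5.9
```

Emit:
{"op": "apply_moves", "data": {"targets": [[[0.85,0.36,0],[0,0,0.58],45],[[0.88,0.29,0],[0,0,0.58],40],[[0.9,0.22,0],[0,0,0.58],40],[[0.91,0.15,0],[0,0,0.58],40],[[0.92,0.07,0],[0,0,0.58],40]]}}

```text
time_s: 1.15
tcp_pos: [0.401, 0.243, 0.2397]
eef_rot: [179.8, -0.3, -73.5]
contact_force: [0.7, 0.4, -0.6]
gripper_width: 0.0399
```

```bash
python3 plan.py .457 .0755 .2 -95.7
```

```text
t 1.15 pos [0.401  0.243  0.2397] rpy [179.76  -0.31 -73.48] F [ 0.7  0.4 -0.6] w 39.9
[[0.88, -0.03, 0.2], [0.0, -0.01, 0.56]] remaining 4.8
[[0.88, -0.1, 0.2], [0.0, -0.01, 0.56]] remaining 3.8
[[0.87, -0.17, 0.2], [0.0, -0.01, 0.56]] remaining 2.9
[[0.85, -0.23, 0.2], [0.0, -0.01, 0.56]] remaining 1.9
[[0.83, -0.3, 0.2], [0.0, -0.01, 0.56]] remaining 1.0
```

Emit:
{"op": "apply_moves", "data": {"targets": [[[0.88,-0.03,0],[0,0,0.56],40],[[0.88,-0.1,0],[0,0,0.56],40],[[0.87,-0.17,0],[0,0,0.56],40],[[0.6,-0.23,0],[0,0,0.56],40],[[0,0,0],[0,0,0],40]]}}

```text
time_s: 1.65
tcp_pos: [0.4449, 0.1096, 0.2406]
eef_rot: [179.9, -0.3, -92.5]
contact_force: [1.9, 0.2, -0.7]
gripper_width: 0.0398
```

```bash
cat > look.py <<'E'
from h import *
import sys
from plant import r
n=sys.argv[1];tag=sys.argv[2]
s=r.get_state();c=r.capture(n);cv2.imwrite(f"pics/{tag}.png",c["img"]);c["st"]=s;pickle.dump(c,open(tag+".pkl","wb"))
print(s["tcp_pos"].round(4),s["eef_rot"].round(2))
E
python3 look.py wrist w1
```

```text
[0.4449 0.1096 0.2406] [179.88  -0.34 -92.47]
```

View pics/w1.png

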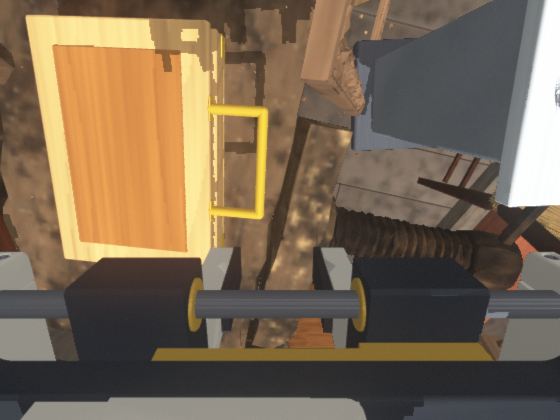

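Wrist view: the bar runs from about (265,108) to (260,217) and the lid's front edge is at about x = 212. Measuring it now.

```bash
python3 - <<'E'
from h import *
np.set_printoptions(precision=4,suppress=True)
c=pickle.load(open("w1.pkl","rb"));s=c["st"]
H=cv2.cvtColor(c["img"],cv2.COLOR_BGR2HSV)
b=((H[...,0]>20)&(H[...,0]<33)&(H[...,1]>170)&(H[...,2]>100))
b[:, :253]=0;b[:,275:]=0;b[:100]=0;b[225:]=0
ys,xs=np.nonzero(b)
D=depth(c,np.c_[xs,ys],s);print("depth z med",np.median(D[:,2]),np.percentile(D[:,2],[10,90]))
for z in(.075,.08):
    Q=onz(c,np.c_[xs,ys],z,s)
    rr=cv2.minAreaRect((Q[:,:2]*1000).astype(np.float32));print(z,rr)
    m,_=0,0
    dx,dy,x0,y0=cv2.fitLine(Q[:,:2].astype(np.float32),cv2.DIST_L2,0,.001,.001).ravel();print("line dir",np.degrees(np.arctan2(dy,dx)),x0,y0)
# lid plane
v,u=np.mgrid[40:250,60:205];L=depth(c,np.c_[u.ravel(),v.ravel()],s)
A=np.c_[L[:,:2],np.ones(len(L))];k,*_=np.linalg.lstsq(A,L[:,2],rcond=None);print("lid plane",k,"yaw",np.degrees(np.arctan2(-k[1],-k[0])),"q",np.arctan(np.hypot(*k[:2])))
E
```

```text
depth z med 0.08361467270235318 [0.082  0.0848]
0.075 ((458.69085693359375, 77.95233154296875), (110.70520782470703, 13.293148040771484), 86.26782989501953)
line dir 85.12534 0.4578128 0.07321644
0.08 ((458.39990234375, 77.12601470947266), (108.89887237548828, 13.076257705688477), 86.26781463623047)
line dir 85.12534 0.4575361 0.0724674
lid plane [-0.2075  0.0138  0.1929] yaw -3.8040431950876896 q 0.20507596758622482
```

```bash
python3 plan.py .4585 .0765 .13 -95.2
```

```text
t 1.7 pos [0.4447 0.1105 0.2406] rpy [179.88  -0.33 -92.34] F [0.  0.2 0.6] w 39.6
[[0.2, -0.1, 0.69], [0.0, -0.01, 0.09]] remaining 3.1
[[0.2, -0.1, 0.69], [0.0, -0.01, 0.09]] remaining 2.3
[[0.2, -0.1, 0.69], [0.0, -0.01, 0.09]] remaining 1.5
[[0.2, -0.1, 0.69], [0.0, -0.01, 0.09]] remaining 0.8
```

Emit:
{"op": "apply_moves", "data": {"targets": [[[0.2,-0.1,0.69],[0,0,0.09],40],[[0.2,-0.1,0.69],[0,-0.01,0.09],40],[[0.2,-0.1,0.69],[0,-0.01,0.09],40],[[0.2,-0.1,0.69],[0,-0.01,0.09],40],[[0,0,0],[0,0,0],40]]}}

```text
time_s: 2.2
tcp_pos: [0.4594, 0.0797, 0.1282]
eef_rot: [-179.9, 0.1, -94.9]
contact_force: [-0.4, -0.5, 0.4]
gripper_width: 0.0398
```

```bash
python3 plan.py .4585 .0765 .076 -95.2 25
```

```text
t 2.2 pos [0.4594 0.0797 0.1282] rpy [-1.7991e+02  1.3000e-01 -9.4900e+01] F [-0.4 -0.5  0.4] w 39.8
[[0.03, 0.01, 0.43], [-0.0, 0.01, 0.01]] remaining 2.1
[[0.03, 0.01, 0.43], [-0.0, 0.01, 0.01]] remaining 1.4
[[0.03, 0.01, 0.43], [-0.0, 0.01, 0.01]] remaining 0.7
```

Emit:
{"op": "apply_moves", "data": {"targets": [[[0.03,0.01,0.43],[0,0.01,0.01],40],[[0.03,0.01,0.43],[0,0,0],40],[[0.03,0.01,0.43],[0,0,0],40],[[0,0,0.05],[0,0,0],40],[[0,0,0],[0,0,0],40]]}}

```text
time_s: 2.7
tcp_pos: [0.4605, 0.0814, 0.0779]
eef_rot: [-179.7, 0.1, -94.5]
contact_force: [0.6, 0.8, 0.5]
gripper_width: 0.04
```

```bash
python3 look.py wrist w2;python3 plan.py .4585 .0765 .076 -95.2 25
```

```text
[0.4605 0.0814 0.0779] [-1.7966e+02  1.4000e-01 -9.4450e+01]
t 2.75 pos [0.4606 0.0814 0.0781] rpy [-1.7964e+02  1.6000e-01 -9.4460e+01] F [-0.6 -0.1 -0.1] w 39.7
[[0.13, 0.04, 0.05], [-0.05, 0.02, 0.09]] remaining 0.2
```

View pics/w2.png

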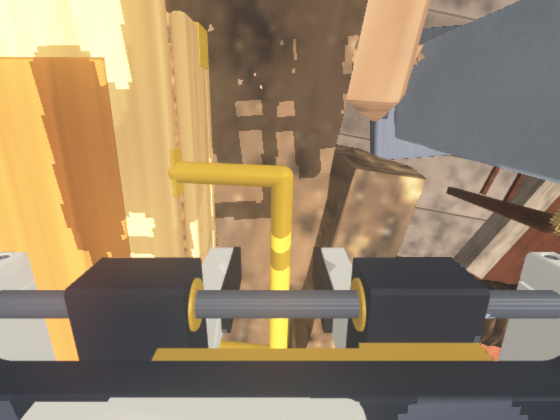

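The bar (column about 281) sits between the fingers (mid about 277), so I'll close on it.

Emit:
{"op": "apply_moves", "data": {"targets": [[[0.1,0.04,0.05],[-0.03,0.02,0.09],25],[[0,0,0],[0,0,0],5],[[0,0,0],[0,0,0],5],[[0,0,0],[0,0,0],5]], "squeeze": 15}}

```text
time_s: 3.15
tcp_pos: [0.4601, 0.0786, 0.079]
eef_rot: [-179.7, 0.1, -95.2]
contact_force: [0.3, -0.5, -0.4]
gripper_width: 0.0133
```

```bash
python3 - <<'E'
from plant import r
import numpy as np
np.set_printoptions(precision=2,suppress=True)
s=r.get_state();print(s["tcp_pos"],s["eef_rot"],s["contact_force"],s["moment"],s["gripper_width"])
E
cat > arc.py <<'E'
# lid arc from present angle: arc.py q_goal step_rad
from h import *
import sys
from plant import r
np.set_printoptions(precision=3,suppress=True)
O=np.array([.5923,.0643]);yaw=np.radians(-5.2)
s=r.get_state();p=s["tcp_pos"];ex=np.array([np.cos(yaw),np.sin(yaw)])
Rm=R.from_euler('xyz',s["eef_rot"],degrees=True)
g=p+Rm.apply([0,0,-.002])
X=(g[:2]-O)@ex;Z=g[2]
q=np.arctan2(Z-.05,.086-X)-np.arctan2(.005,.222)
rad=np.hypot(Z-.05,.086-X)
print("t",s["time_s"].__round__(2),"q",round(q,3),"rad",round(rad,4),"rpy",s["eef_rot"].round(1),"F",s["contact_force"].round(1),"M",s["moment"].round(2),"w",s["gripper_width"])
goal,st=map(float,sys.argv[1:3])
sg=np.sign(goal-q);P=lambda a:np.array([*(O+ex*(.086-.222*np.cos(a)+.005*np.sin(a))),.05+.222*np.sin(a)+.005*np.cos(a)])
G=R.from_euler('xyz',[180,0,-95.2],degrees=True)
off=g-P(q)   # keep radial offset
w=(Rm.inv()*G).as_rotvec(degrees=True)/8
for i in range(5):
    a=q+sg*min(st,abs(goal-q));d=P(a)-P(q)
    print([(G.inv().apply(d)/.04).round(2).tolist(),(w.round(2) if i==0 else np.zeros(3)).tolist()],round(a,2))
    if abs(a-goal)<1e-6:break
    q=a
E
python3 arc.py 1.54 .07
```

```text
[0.46 0.08 0.08] [-179.66    0.15  -95.17] [ 0.32 -0.52 -0.44] [ 0.04 -0.06  0.02] 0.013349612580914843
t 3.15 q 0.118 rad 0.2211 rpy [-179.7    0.1  -95.2] F [ 0.3 -0.5 -0.4] M [ 0.04 -0.06  0.02] w 0.013349612580914843
[[0.0, -0.07, -0.38], [-0.04, 0.02, 0.0]] 0.19
[[-0.0, -0.09, -0.38], [0.0, 0.0, 0.0]] 0.26
[[-0.0, -0.12, -0.37], [0.0, 0.0, 0.0]] 0.33
[[0.0, -0.15, -0.36], [0.0, 0.0, 0.0]] 0.4
[[0.0, -0.17, -0.35], [0.0, 0.0, 0.0]] 0.47
```

Emit:
{"op": "apply_moves", "data": {"targets": [[[0,0,0],[0,0,0],5],[[0,0,0],[0,0,0],5],[[0,-0.04,-0.2],[0,0,0],5],[[0,-0.09,-0.38],[0,0,0],5],[[0,-0.12,-0.37],[0,0,0],5]]}}

```text
time_s: 3.65
tcp_pos: [0.4673, 0.0778, 0.1168]
eef_rot: [-180.0, 0.1, -95.3]
contact_force: [-1.1, 3.5, -3.0]
gripper_width: 0.0096
```

```bash
python3 arc.py 1.54 .08
```

```text
t 3.65 q 0.292 rad 0.2226 rpy [-180.     0.1  -95.3] F [-1.1  3.5 -3. ] M [ 1.18  0.43 -0.04] w 0.00963140683634784
[[0.0, -0.15, -0.42], [-0.0, 0.01, -0.01]] 0.37
[[0.0, -0.19, -0.4], [0.0, 0.0, 0.0]] 0.45
[[-0.0, -0.22, -0.39], [0.0, 0.0, 0.0]] 0.53
[[0.0, -0.25, -0.37], [0.0, 0.0, 0.0]] 0.61
[[-0.0, -0.28, -0.35], [0.0, 0.0, 0.0]] 0.69
```

Emit:
{"op": "apply_moves", "data": {"targets": [[[0,-0.15,-0.42],[0,0,0],5],[[0,-0.19,-0.4],[0,0,0],5],[[0,-0.22,-0.39],[0,0,0],5],[[0,-0.25,-0.37],[0,0,0],5],[[0,-0.28,-0.35],[0,0,0],5]]}}

```text
time_s: 4.15
tcp_pos: [0.5132, 0.0733, 0.1997]
eef_rot: [-179.8, 0.2, -95.3]
contact_force: [10.0, 0.1, -11.3]
gripper_width: 0.0095
```

```bash
python3 arc.py 1.54 .09
```

```text
t 4.15 q 0.719 rad 0.2246 rpy [-179.8    0.2  -95.3] F [ 10.    0.1 -11.3] M [-0.21 -3.34 -0.08] w 0.009498838254186858
[[-0.0, -0.35, -0.35], [-0.02, 0.03, -0.01]] 0.81
[[-0.0, -0.38, -0.32], [0.0, 0.0, 0.0]] 0.9
[[0.0, -0.41, -0.28], [0.0, 0.0, 0.0]] 0.99
[[-0.0, -0.43, -0.25], [0.0, 0.0, 0.0]] 1.08
[[0.0, -0.46, -0.21], [0.0, 0.0, 0.0]] 1.17
```

Emit:
{"op": "apply_moves", "data": {"targets": [[[0,-0.38,-0.28],[0,0,0],5],[[0,-0.4,-0.29],[0,0,0],5],[[0,-0.42,-0.26],[0,0,0],5],[[0,-0.43,-0.22],[0,0,0],5],[[0,-0.45,-0.18],[0,0,0],5]]}}

```text
time_s: 4.65
tcp_pos: [0.5916, 0.065, 0.2567]
eef_rot: [179.6, 0.3, -95.2]
contact_force: [-1.9, 2.1, 2.0]
gripper_width: 0.0095
```

```bash
python3 arc.py 1.54 .09
```

```text
t 4.65 q 1.154 rad 0.226 rpy [179.6   0.3 -95.2] F [-1.9  2.1  2. ] M [ 0.88  0.87 -0.04] w 0.009549561174003377
[[0.0, -0.47, -0.17], [0.04, 0.04, -0.01]] 1.24
[[-0.0, -0.48, -0.13], [0.0, 0.0, 0.0]] 1.33
[[0.0, -0.49, -0.08], [0.0, 0.0, 0.0]] 1.42
[[0.0, -0.5, -0.04], [0.0, 0.0, 0.0]] 1.51
[[-0.0, -0.14, -0.0], [0.0, 0.0, 0.0]] 1.54
```

Emit:
{"op": "apply_moves", "data": {"targets": [[[0,-0.47,-0.16],[0.04,0.04,0],5],[[0,-0.48,-0.12],[0,0,0],5],[[0,-0.49,-0.07],[0,0,0],5],[[0,-0.45,-0.03],[0,0,0],5],[[0,0,0],[0,0,0],5]]}}

```text
time_s: 5.15
tcp_pos: [0.669, 0.0573, 0.2757]
eef_rot: [179.8, -0.0, -95.3]
contact_force: [1.2, 1.5, -3.3]
gripper_width: 0.0097
```

```bash
python3 arc.py 1.54 .09;  python3 look.py scene s2
```

```text
t 5.15 q 1.509 rad 0.2279 rpy [179.8  -0.  -95.3] F [ 1.2  1.5 -3.3] M [ 0.59 -0.52 -0.07] w 0.009651932109114436
[[0.0, -0.17, -0.0], [0.02, -0.0, -0.01]] 1.54
[0.669  0.0573 0.2757] [179.83  -0.   -95.28]
```

View pics/s2.png

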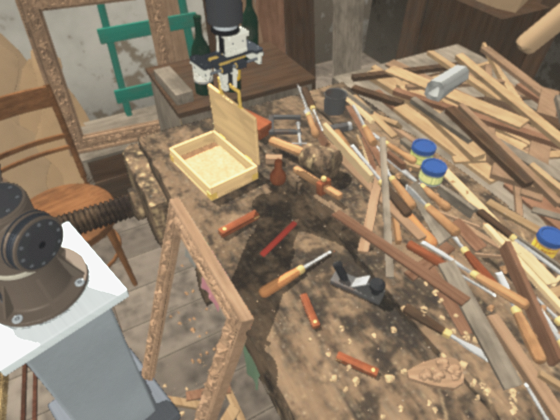

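The lid is nearly upright and the case is empty and open. I'll nudge it a little further, release, and rise.

Emit:
{"op": "apply_moves", "data": {"targets": [[[0,-0.18,0],[0,0,0],5],[[0,0,0],[0,0,0],5],[[0,0,0],[0,0,0],20],[[0,0,0],[0,0,0],30],[[0,0,0],[0,0,0],30]]}}

```text
time_s: 5.7
tcp_pos: [0.6734, 0.0562, 0.2767]
eef_rot: [179.8, -0.0, -95.3]
contact_force: [-0.5, -0.1, -0.1]
gripper_width: 0.0269
```

```bash
python3 arc.py 1.54 .09
```

```text
t 5.7 q 1.529 rad 0.2288 rpy [179.8  -0.  -95.3] F [-0.5 -0.1 -0.1] M [ 0.1  -0.08  0.03] w 0.026915154862688452
[[-0.0, -0.06, -0.0], [0.03, -0.0, -0.01]] 1.54
```

Emit:
{"op": "apply_moves", "data": {"targets": [[[0,0,-0.4],[0,0,0],35],[[0,0,-0.7],[0,0,0],40],[[0,0,-0.8],[0,0,0],50],[[0,0,0],[0,0,0],60]]}}

```text
time_s: 6.1
tcp_pos: [0.6723, 0.0553, 0.3553]
eef_rot: [179.7, -0.1, -95.3]
contact_force: [0.7, -0.6, 1.0]
gripper_width: 0.0506
```

```bash
python3 plan.py .44 -.13 .30 180; python3 - <<'E'
from h import *
c=pickle.load(open("s2.pkl","rb"))
H=cv2.cvtColor(c["img"],cv2.COLOR_BGR2HSV)
E
```

```text
t 6.1 pos [0.6723 0.0553 0.3553] rpy [ 1.797e+02 -1.300e-01 -9.526e+01] F [ 0.7 -0.6  1. ] w 50.6
[[0.43, 0.45, 0.12], [0.0, -0.0, 0.88]] remaining 11.2
[[0.48, 0.39, 0.12], [0.0, -0.0, 0.88]] remaining 10.2
[[0.52, 0.33, 0.12], [0.0, -0.0, 0.88]] remaining 9.3
[[0.56, 0.26, 0.12], [0.0, -0.0, 0.88]] remaining 8.4
[[0.59, 0.19, 0.12], [0.0, -0.0, 0.88]] remaining 7.4
```

Emit:
{"op": "apply_moves", "data": {"targets": [[[0.43,0.3,0],[0,0,0.88],60],[[0.48,0.3,0],[0,0,0.88],70],[[0.52,0.3,0],[0,0,0.88],70],[[0.56,0.2,0],[0,0,0.88],70],[[0.59,0.15,0],[0,0,0.88],70]]}}

```text
time_s: 6.6
tcp_pos: [0.5872, -0.0258, 0.3552]
eef_rot: [179.9, -0.3, -131.5]
contact_force: [0.6, 0.6, 0.5]
gripper_width: 0.07
```

```bash
python3 plan.py .53 -.18 .29 180
```

```text
t 6.6 pos [ 0.5872 -0.0258  0.3552] rpy [ 179.88   -0.25 -131.53] F [0.6 0.6 0.5] w 70.0
[[0.55, -0.21, 0.23], [0.0, -0.01, 0.87]] remaining 6.4
[[0.52, -0.28, 0.23], [0.0, -0.01, 0.87]] remaining 5.5
[[0.48, -0.34, 0.23], [0.0, -0.01, 0.87]] remaining 4.6
[[0.44, -0.39, 0.23], [0.0, -0.01, 0.87]] remaining 3.6
[[0.39, -0.44, 0.23], [0.0, -0.01, 0.87]] remaining 2.7
```

Emit:
{"op": "apply_moves", "data": {"targets": [[[0.55,-0.21,0.23],[0,0,0.87],70],[[0.52,-0.28,0.23],[0,0,0.87],70],[[0.48,-0.34,0.23],[0,0,0.87],70],[[0.44,-0.39,0.23],[0,0,0.87],70],[[0.39,-0.44,0.23],[0,0,0.87],70]]}}

```text
time_s: 7.1
tcp_pos: [0.5407, -0.1395, 0.3112]
eef_rot: [-179.9, 0.1, -167.7]
contact_force: [-0.1, -0.2, 0.5]
gripper_width: 0.0699
```

```bash
python3 plan.py .53 -.18 .29 180;
```

```text
t 7.1 pos [ 0.5407 -0.1395  0.3112] rpy [-1.7988e+02  1.1000e-01 -1.6770e+02] F [-0.1 -0.2  0.5] w 69.9
[[0.24, -0.47, 0.27], [-0.01, 0.01, 0.77]] remaining 1.6
[[0.19, -0.49, 0.27], [-0.01, 0.01, 0.77]] remaining 0.8
```

Emit:
{"op": "apply_moves", "data": {"targets": [[[0.24,-0.47,0.27],[0,0,0.77],70],[[0.19,-0.49,0.27],[0,0,0.77],70],[[0,-0.2,0],[0,0,0.2],70],[[0,0,0],[0,0,0],70]]}}

```text
time_s: 7.5
tcp_pos: [0.5264, -0.1922, 0.2887]
eef_rot: [-179.9, 0.1, 177.5]
contact_force: [-0.3, 0.3, 0.7]
gripper_width: 0.0698
```

```bash
python3 look.py wrist w3
```

```text
[ 0.5264 -0.1922  0.2887] [-1.7990e+02  1.4000e-01  1.7753e+02]
```

View pics/w3.png

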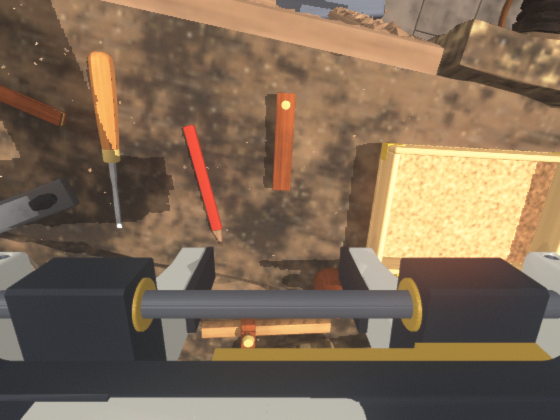

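Wrist view: the bevel runs from (285,94) to (283,190) with its brass screw at (286,105). The pencil is at (203,183), the gouge is further left, and the open case is at right. Measuring the bevel, and refining the case from its rim.

```bash
python3 - <<'E'
from h import *
np.set_printoptions(precision=4,suppress=True)
c=pickle.load(open("w3.pkl","rb"));s=c["st"]
H=cv2.cvtColor(c["img"],cv2.COLOR_BGR2HSV)
m=(((H[...,0]<13)|(H[...,0]>172))&(H[...,1]>140)&(H[...,2]>60)).astype(np.uint8)
roi=np.zeros_like(m);roi[85:200,260:305]=1;m=cv2.morphologyEx(m*roi,cv2.MORPH_CLOSE,np.ones((15,15)))
ys,xs=np.nonzero(m)
D=depth(c,np.c_[xs,ys],s);print("z",np.percentile(D[:,2],[10,50,90]))
top=D[:,2]>.014
for z in(.02,):
    Q=onz(c,np.c_[xs,ys][top],z,s);print(z,cv2.minAreaRect((Q[:,:2]*1000).astype(np.float32)),Q.mean(0))
    print("pca line",cv2.fitLine(Q[:,:2].astype(np.float32),cv2.DIST_L2,0,.001,.001).ravel())
c2=pickle.load(open("s2.pkl","rb"));H=cv2.cvtColor(c2["img"],cv2.COLOR_BGR2HSV)
m=(((H[...,0]<13)|(H[...,0]>172))&(H[...,1]>130)&(H[...,2]>60)).astype(np.uint8);m[:205]=0;m[240:]=0;m[:,:215]=0;m[:,263:]=0
ys,xs=np.nonzero(m);Q=onz(c2,np.c_[xs,ys],.013);print("scene",cv2.minAreaRect((Q[:,:2]*1000).astype(np.float32)))
cv2.imwrite("pics/crop_b.png",cv2.resize(c["img"][75:245,80:340],None,fx=3,fy=3,interpolation=cv2.INTER_CUBIC))
# case rim: depth near z=.05
v,u=np.mgrid[120:250,340:560];P=depth(c,np.c_[u.ravel(),v.ravel()],s)
rim=P[(abs(P[:,2]-.05)<.004)];print("rim",len(rim),rim.min(0),rim.max(0))
print("corner px->z=.05",onz(c,[[386,144],[560,153],[368,248]],.05,s))
E
```

```text
z [0.0165 0.0176 0.0188]
0.02 ((487.17578125, -183.41168212890625), (23.670751571655273, 123.53162384033203), 84.8822250366211) [ 0.4841 -0.1831  0.02  ]
pca line [ 0.996  -0.0896  0.4841 -0.1831]
scene ((489.6133728027344, -185.1861572265625), (31.274173736572266, 126.55419158935547), 84.96238708496094)
rim 1752 [ 0.4941 -0.0634  0.046 ] [0.6383 0.1774 0.0515]
corner px->z=.05 [[ 0.4897 -0.0612  0.05  ]
 [ 0.5093  0.1485  0.05  ]
 [ 0.6252 -0.0764  0.05  ]]
```

View pics/crop_b.png

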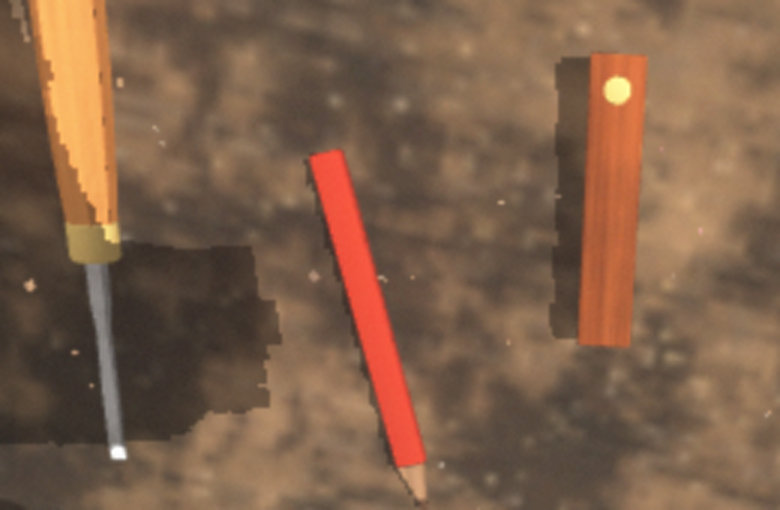

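The crop confirms the bevel: 24 x 124 mm with a brass screw, beside the pencil and the gouge. Before placing, I'll check the case rim from the scene view.

```bash
python3 look.py top t2; python3 - <<'E'
from h import *
for n in("s2","t2"):
    c=pickle.load(open(n+".pkl","rb"));v,u=np.mgrid[0:420,0:560];P=depth(c,np.c_[u.ravel(),v.ravel()])
    H=cv2.cvtColor(c["img"],cv2.COLOR_BGR2HSV).reshape(-1,3)
    near=(abs(P[:,0]-.57)<.15)&(abs(P[:,1]-.06)<.2)
    for lo,hi in((.046,.054),(.004,.014)):
        m=(near&(P[:,2]>lo)&(P[:,2]<hi)&(H[:,2]>170)).reshape(420,560).astype(np.uint8)
        if lo<.02: m=cv2.morphologyEx(cv2.morphologyEx(m,cv2.MORPH_CLOSE,np.ones((3,3))),cv2.MORPH_OPEN,np.ones((4,4)))
        q=P[m.ravel()>0]
        if len(q)>5: print(n,lo,len(q),cv2.minAreaRect((q[:,:2]*1000).astype(np.float32)),np.percentile(q[:,:2],[2,98],axis=0).round(3).tolist())
cv2.imwrite("pics/t2c.png",cv2.resize(c["img"][150:300,90:330],None,fx=3.3,fy=3.3))
E
python3 plan.py .487 -.183 .10 174.9
```

```text
[ 0.5264 -0.1917  0.2886] [-1.7991e+02  1.3000e-01  1.7759e+02]
s2 0.046 486 ((593.7883911132812, 62.703590393066406), (250.49583435058594, 177.10362243652344), 84.71968078613281) [[0.501, -0.063], [0.686, 0.187]]
s2 0.004 1598 ((355.0916748046875, -360.90399169921875), (1238.444580078125, 190.65084838867188), 60.27653503417969) [[0.537, -0.052], [0.674, 0.175]]
t2 0.046 103 ((545.0448608398438, -34.131103515625), (74.89907836914062, 154.87594604492188), 49.84749984741211) [[0.501, -0.06], [0.62, 0.04]]
t2 0.004 1006 ((425.592529296875, -61.38999938964844), (462.5047607421875, 125.71097564697266), 20.86092758178711) [[0.459, -0.049], [0.632, 0.053]]
t 7.6 pos [ 0.5266 -0.1912  0.2888] rpy [-1.7992e+02  1.5000e-01  1.7764e+02] F [-0.4  0.1 -0. ] w 70.2
[[0.17, 0.03, 0.79], [-0.0, 0.0, 0.06]] remaining 5.1
[[0.17, 0.03, 0.79], [-0.0, 0.0, 0.06]] remaining 4.2
[[0.17, 0.03, 0.79], [-0.0, 0.0, 0.06]] remaining 3.4
[[0.17, 0.02, 0.79], [-0.0, 0.0, 0.06]] remaining 2.5
[[0.17, 0.02, 0.79], [-0.0, 0.0, 0.06]] remaining 1.7
```

View pics/t2c.png

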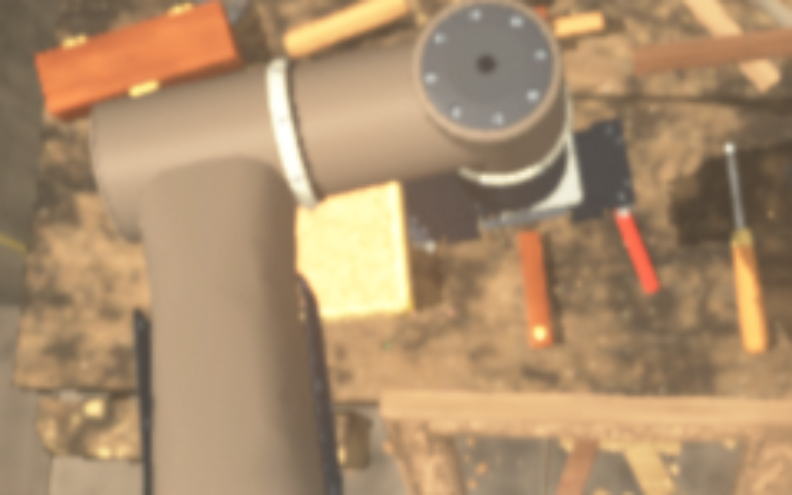

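```bash
python3 - <<'E'
from h import *
np.set_printoptions(precision=3,suppress=True)
c=pickle.load(open("t2.pkl","rb"))
for p in[(150,80),(200,140),(220,250),(220,400),(120,200),(300,110),(350,130),(486,62),(420,130)]:
    uv=[90+p[0]/3.3,150+p[1]/3.3];print(p,depth(c,uv)[0])
from plant import r
print(r.get_state()["joints"])
E
```

```text
(150, 80) [0.8   0.177 0.045]
(200, 140) [ 0.522 -0.003  0.695]
(220, 250) [ 0.443 -0.009  0.722]
(220, 400) [ 0.347 -0.003  0.764]
(120, 200) [0.497 0.056 0.686]
(300, 110) [ 0.527 -0.069  0.697]
(350, 130) [ 0.509 -0.097  0.692]
(486, 62) [ 0.528 -0.192  0.714]
(420, 130) [ 0.501 -0.141  0.687]
[  0.126   8.106 -10.101   0.094 -71.649 -92.512]
```

Emit:
{"op": "apply_moves", "data": {"targets": [[[0.17,0.03,0.79],[0,0,0.06],65],[[0.17,0.03,0.79],[0,0,0.06],65],[[0.17,0.03,0.79],[0,0,0.06],65],[[0.17,0.02,0.79],[0,0,0.06],65],[[0.17,0.02,0.79],[0,0,0.06],65]]}}

```text
time_s: 8.1
tcp_pos: [0.5011, -0.181, 0.1339]
eef_rot: [-179.9, 1.2, 176.0]
contact_force: [0.7, 0.4, 0.3]
gripper_width: 0.065
```

```bash
python3 plan.py .487 -.183 .07 174.9 25
```

```text
t 8.1 pos [ 0.5011 -0.181   0.1339] rpy [-179.89    1.16  176.02] F [0.7 0.4 0.3] w 65.0
[[0.13, -0.02, 0.53], [-0.0, 0.05, 0.05]] remaining 2.6
[[0.12, -0.02, 0.53], [-0.0, 0.05, 0.05]] remaining 1.7
[[0.12, -0.03, 0.53], [-0.0, 0.05, 0.05]] remaining 0.9
```

Emit:
{"op": "apply_moves", "data": {"targets": [[[0.13,-0.02,0.53],[0,0.05,0.05],60],[[0.12,-0.02,0.53],[0,0.05,0.05],60],[[0.12,-0.03,0.5],[0,0.05,0.05],60],[[0,0,0],[0,0,0],60]]}}

```text
time_s: 8.5
tcp_pos: [0.4861, -0.1789, 0.0672]
eef_rot: [-179.9, -0.2, 175.4]
contact_force: [-0.6, -0.4, -0.2]
gripper_width: 0.06
```

```bash
python3 look.py wrist w4; python3 plan.py .487 -.183 .022 174.9 20
```

```text
[ 0.4861 -0.1789  0.0672] [-179.92   -0.24  175.44]
t 8.55 pos [ 0.4874 -0.179   0.0686] rpy [-1.7990e+02 -1.0000e-01  1.7547e+02] F [ 0.7 -0.6  0.2] w 60.2
[[0.0, -0.03, 0.39], [-0.0, -0.0, 0.02]] remaining 2.3
[[0.0, -0.03, 0.39], [-0.0, -0.0, 0.02]] remaining 1.6
[[0.0, -0.03, 0.39], [-0.0, -0.0, 0.02]] remaining 0.8
```

View pics/w4.png

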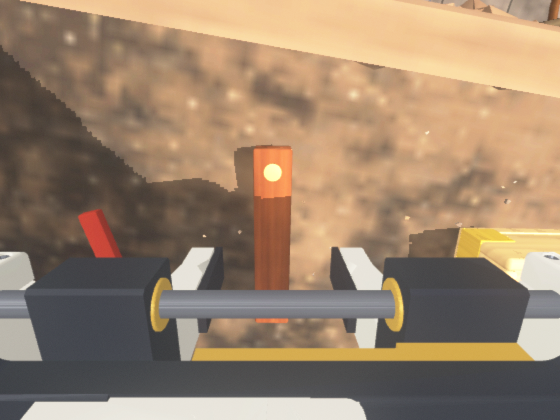

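The bevel (column about 272) is between the fingers and nearly centred, so I'll descend.

Emit:
{"op": "apply_moves", "data": {"targets": [[[0,-0.03,0.39],[0,0,0.02],60],[[0,-0.03,0.39],[0,0,0.02],60],[[0,-0.03,0.3],[0,0,0.02],60],[[0,0,0.05],[0,0,0],60],[[0,0,0],[0,0,0],60]]}}

```text
time_s: 9.05
tcp_pos: [0.4948, -0.1812, 0.0287]
eef_rot: [-179.9, 0.6, 175.5]
contact_force: [-0.6, 0.3, 0.5]
gripper_width: 0.0597
```

```bash
python3 plan.py .487 -.183 .022 174.9 20
```

```text
t 9.05 pos [ 0.4948 -0.1812  0.0287] rpy [-179.88    0.6   175.48] F [-0.6  0.3  0.5] w 59.7
[[0.19, -0.06, 0.17], [-0.01, 0.07, 0.07]] remaining 0.5
```

Emit:
{"op": "apply_moves", "data": {"targets": [[[0.19,-0.05,0.14],[0,0.07,0.07],60],[[0,0,0],[0,0,0],60]]}}

```text
time_s: 9.25
tcp_pos: [0.4875, -0.1825, 0.024]
eef_rot: [-179.9, 0.1, 174.9]
contact_force: [-0.4, 0.8, 0.0]
gripper_width: 0.0603
```

```bash
python3 plan.py .487 -.183 .022 174.9 20
```

```text
t 9.25 pos [ 0.4875 -0.1825  0.024 ] rpy [-1.7989e+02  1.1000e-01  1.7492e+02] F [-0.4  0.8  0. ] w 60.3
[[0.01, -0.01, 0.05], [-0.01, 0.01, 0.0]] remaining 0.1
```

Emit:
{"op": "apply_moves", "data": {"targets": [[[0,0,0.06],[0,0,0],40],[[0,0,0],[0,0,0],15],[[0,0,0],[0,0,0],15],[[0,0,0],[0,0,0],15],[[0,0,0],[0,0,0],15]], "squeeze": 30}}

```text
time_s: 9.75
tcp_pos: [0.4881, -0.1827, 0.0225]
eef_rot: [-179.9, 0.2, 174.9]
contact_force: [0.4, -0.6, 0.6]
gripper_width: 0.0255
```

```bash
python3 plan.py .487 -.183 .12 174.9 20
```

```text
t 9.75 pos [ 0.4881 -0.1827  0.0225] rpy [-179.89    0.21  174.92] F [ 0.4 -0.6  0.6] w 25.5
[[0.0, -0.0, -0.49], [-0.0, 0.01, 0.0]] remaining 4.9
[[0.0, -0.0, -0.49], [-0.0, 0.01, 0.0]] remaining 3.9
[[0.0, -0.0, -0.49], [-0.0, 0.01, 0.0]] remaining 2.9
[[0.0, -0.0, -0.49], [-0.0, 0.01, 0.0]] remaining 2.0
[[0.0, -0.0, -0.49], [-0.0, 0.01, 0.0]] remaining 1.0
```

Emit:
{"op": "apply_moves", "data": {"targets": [[[0,0,0],[0,0,0],15],[[0,0,-0.1],[0,0,0],15],[[0,0,-0.4],[0,0,0],15],[[0,0,-0.6],[0,0,0],15],[[0,0,-0.7],[0,0,0],15]]}}

```text
time_s: 10.25
tcp_pos: [0.4844, -0.1823, 0.0929]
eef_rot: [-179.9, -0.4, 174.9]
contact_force: [0.6, -0.9, -0.2]
gripper_width: 0.0236
```

```bash
python3 plan.py .585 .063 .15 174.8 30
```

```text
t 10.25 pos [ 0.4844 -0.1823  0.0929] rpy [-179.88   -0.36  174.87] F [ 0.6 -0.9 -0.2] w 23.6
[[-0.19, 0.63, -0.15], [-0.0, -0.0, 0.0]] remaining 9.0
[[-0.19, 0.63, -0.15], [-0.0, -0.0, 0.0]] remaining 8.1
[[-0.19, 0.63, -0.14], [-0.0, -0.0, 0.0]] remaining 7.2
[[-0.19, 0.63, -0.14], [-0.0, -0.0, 0.0]] remaining 6.3
[[-0.19, 0.63, -0.14], [-0.0, -0.0, 0.0]] remaining 5.4
```

Emit:
{"op": "apply_moves", "data": {"targets": [[[0,0,-0.7],[0,-0.02,0],15],[[0,0,-0.7],[0,0,0],15],[[-0.1,0.3,-0.1],[0,0,0],15],[[-0.15,0.5,0],[0,0,0],15],[[-0.19,0.6,0],[0,0,0],15]]}}

```text
time_s: 10.75
tcp_pos: [0.5078, -0.128, 0.1601]
eef_rot: [-179.9, 0.2, 174.7]
contact_force: [0.5, -0.4, -2.2]
gripper_width: 0.0232
```

```bash
python3 look.py wrist w5; python3 plan.py .585 .063 .15 174.8 30
```

```text
[ 0.5078 -0.128   0.1601] [-1.7993e+02  1.6000e-01  1.7465e+02]
t 10.8 pos [ 0.5094 -0.1256  0.1601] rpy [-179.95    0.22  174.71] F [ 2.5  2.7 -1.3] w 23.7
[[-0.21, 0.7, 0.04], [-0.0, 0.0, -0.0]] remaining 6.8
[[-0.21, 0.7, 0.04], [-0.0, 0.0, -0.0]] remaining 5.8
[[-0.21, 0.7, 0.04], [-0.0, 0.0, -0.0]] remaining 4.8
[[-0.21, 0.7, 0.04], [-0.0, 0.0, -0.0]] remaining 3.9
[[-0.21, 0.7, 0.04], [-0.0, 0.0, -0.0]] remaining 2.9
```

View pics/w5.png

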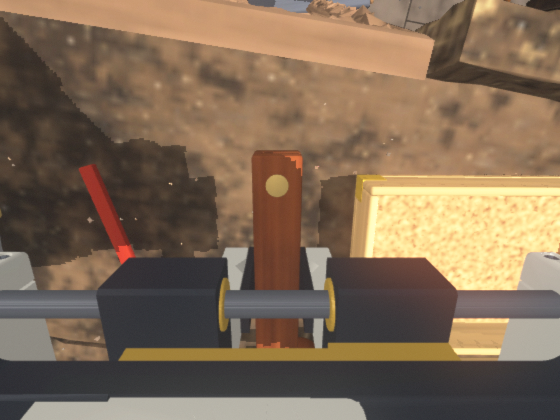

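The bevel is held straight in the jaws (screw at (277,186)), with the case to the right. Carrying it over now.

Emit:
{"op": "apply_moves", "data": {"targets": [[[-0.21,0.7,0],[0,0,0],15],[[-0.21,0.7,0],[0,0,0],15],[[-0.21,0.7,0],[0,0,0],15],[[-0.21,0.7,0],[0,0,0],15],[[-0.21,0.6,0],[0,0,0],15]]}}

```text
time_s: 11.3
tcp_pos: [0.5629, 0.0114, 0.158]
eef_rot: [-179.9, -0.0, 174.6]
contact_force: [0.9, -0.8, -2.0]
gripper_width: 0.0237
```

```bash
python3 plan.py .585 .063 .15 174.8 30
```

```text
t 11.3 pos [0.5629 0.0114 0.158 ] rpy [-179.95   -0.    174.59] F [ 0.9 -0.8 -2. ] w 23.7
[[-0.21, 0.67, 0.1], [-0.0, -0.0, -0.01]] remaining 1.9
[[-0.22, 0.67, 0.1], [-0.0, -0.0, -0.01]] remaining 0.9
```

Emit:
{"op": "apply_moves", "data": {"targets": [[[-0.21,0.6,0],[0,0,0],15],[[-0.21,0.5,0],[0,0,0],15],[[0,0,0],[0,0,0],15],[[0,0,0],[0,0,0],15]]}}

```text
time_s: 11.7
tcp_pos: [0.5844, 0.0596, 0.1554]
eef_rot: [-179.9, -0.2, 174.8]
contact_force: [-0.5, -0.9, -0.8]
gripper_width: 0.0239
```

```bash
python3 look.py scene s3; python3 look.py wrist w6; python3 plan.py .585 .063 .06 174.8 25
python3 -c "
import cv2
i=cv2.imread('pics/s3.png');cv2.imwrite('pics/s3c.png',cv2.resize(i[20:250,120:330],None,fx=2.5,fy=2.5))"
```

```text
[0.5844 0.0596 0.1554] [-179.89   -0.2   174.8 ]
[0.5845 0.0594 0.1555] [-179.89   -0.18  174.78]
t 11.8 pos [0.5844 0.059  0.1557] rpy [-1.7989e+02 -1.7000e-01  1.7475e+02] F [ 0.4 -0.6 -1.9] w 23.6
[[-0.0, 0.03, 0.6], [-0.0, -0.01, -0.0]] remaining 3.8
[[-0.0, 0.03, 0.6], [-0.0, -0.01, -0.0]] remaining 2.9
[[-0.0, 0.03, 0.6], [-0.0, -0.01, -0.0]] remaining 1.9
[[-0.0, 0.03, 0.6], [-0.0, -0.01, -0.0]] remaining 1.0
```

View pics/s3c.png

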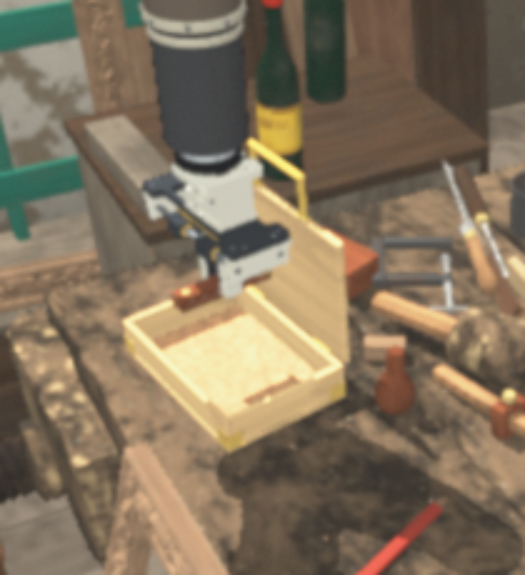

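View pics/w6.png

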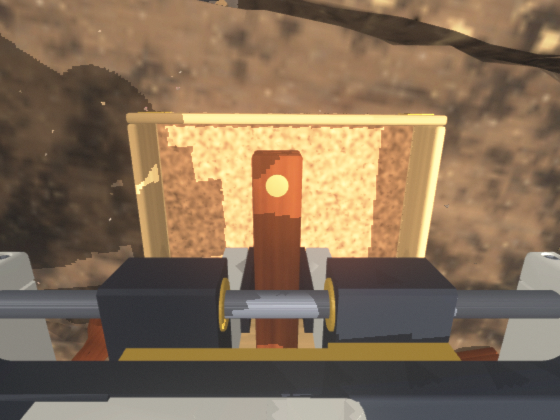

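Both views show the bevel (screw at (277,186)) over the cork and inside the rim, with the lid upright. I'll shift about 6 mm toward the hinge for clearance and descend.

Emit:
{"op": "apply_moves", "data": {"targets": [[[-0.15,0.05,0.3],[0,0,0],15],[[0,0.03,0.6],[0,0,0],15],[[0,0.03,0.6],[0,0,0],15],[[0,0.02,0.6],[0,0,0],15],[[0,0,0],[0,0,0],15]]}}

```text
time_s: 12.3
tcp_pos: [0.5915, 0.0607, 0.0677]
eef_rot: [-180.0, -0.1, 174.5]
contact_force: [-1.9, 0.3, -1.7]
gripper_width: 0.0234
```

```bash
python3 plan.py .590 .063 .034 174.8 15
```

```text
t 12.3 pos [0.5915 0.0607 0.0677] rpy [-1.7996e+02 -6.0000e-02  1.7450e+02] F [-1.9  0.3 -1.7] w 23.4
[[0.01, 0.02, 0.28], [-0.0, -0.0, -0.01]] remaining 2.3
[[0.01, 0.02, 0.28], [-0.0, -0.0, -0.01]] remaining 1.5
[[0.01, 0.02, 0.28], [-0.0, -0.0, -0.01]] remaining 0.8
```

Emit:
{"op": "apply_moves", "data": {"targets": [[[0.01,0.02,0.28],[0,0,0],15],[[0.01,0.02,0.28],[0,0,0],15],[[0.01,0.02,0.25],[0,0,0],15],[[0,0,0.05],[0,0,0],15],[[0,0,0],[0,0,0],15]]}}

```text
time_s: 12.8
tcp_pos: [0.5919, 0.0627, 0.0322]
eef_rot: [180.0, 0.1, 174.4]
contact_force: [0.6, 0.1, -0.7]
gripper_width: 0.0237
```

```bash
python3 plan.py .590 .063 .031 174.8 15
```

```text
t 12.8 pos [0.5919 0.0627 0.0322] rpy [1.8000e+02 7.0000e-02 1.7445e+02] F [ 0.6  0.1 -0.7] w 23.7
[[0.05, 0.0, 0.03], [0.0, 0.01, -0.04]] remaining 0.2
```

Emit:
{"op": "apply_moves", "data": {"targets": [[[0,0,0.05],[0,0,0],15],[[0,0,0.03],[0,0,0],15],[[0,0,0],[0,0,0],15]]}}

```text
time_s: 13.1
tcp_pos: [0.5927, 0.063, 0.0312]
eef_rot: [180.0, 0.2, 174.5]
contact_force: [-0.3, 0.3, -1.0]
gripper_width: 0.0232
```

```bash
python3 plan.py .590 .063 .031 174.8 15
```

```text
t 13.1 pos [0.5927 0.063  0.0312] rpy [179.96   0.19 174.5 ] F [-0.3  0.3 -1. ] w 23.2
[[0.07, -0.01, 0.0], [0.0, 0.02, -0.04]] remaining 0.2
```

Emit:
{"op": "apply_moves", "data": {"targets": [[[0,0,0.04],[0,0,0],15],[[0,0,0.04],[0,0,0],15],[[0,0,0],[0,0,0],15]]}}

```text
time_s: 13.4
tcp_pos: [0.5934, 0.0634, 0.0311]
eef_rot: [179.9, 0.3, 174.6]
contact_force: [0.1, -0.3, -1.3]
gripper_width: 0.0232
```

```bash
python3 plan.py .590 .063 .031 174.8 15
```

```text
t 13.4 pos [0.5934 0.0634 0.0311] rpy [179.92   0.33 174.56] F [ 0.1 -0.3 -1.3] w 23.2
[[0.08, -0.02, 0.0], [0.01, 0.04, -0.03]] remaining 0.2
```

Emit:
{"op": "apply_moves", "data": {"targets": [[[0.06,0,0.07],[0,0.03,0],15],[[0,0,0.08],[0,0,0],15],[[0,0,0],[0,0,0],15]]}}

```text
time_s: 13.7
tcp_pos: [0.5934, 0.0638, 0.0313]
eef_rot: [179.9, 0.4, 174.7]
contact_force: [0.2, 0.3, -1.9]
gripper_width: 0.0239
```

```bash
python3 plan.py .590 .063 .030 174.8 15
```

```text
t 13.7 pos [0.5934 0.0638 0.0313] rpy [179.87   0.43 174.73] F [ 0.2  0.3 -1.9] w 23.9
[[0.08, -0.03, 0.03], [0.02, 0.05, -0.01]] remaining 0.3
```

Emit:
{"op": "apply_moves", "data": {"targets": [[[0.08,0,0.12],[0,0.05,0],15],[[0,0,0.1],[0,0,0],15]]}}

```text
time_s: 13.9
tcp_pos: [0.5936, 0.0642, 0.0292]
eef_rot: [179.9, 0.4, 174.9]
contact_force: [-18.3, 1.6, 41.3]
gripper_width: 0.0237
```

```bash
python3 plan.py .590 .063 .030 174.8 15; python3 look.py wrist w7
```

```text
t 13.9 pos [0.5936 0.0642 0.0292] rpy [179.85   0.43 174.94] F [-18.3   1.6  41.3] w 23.7
[[0.09, -0.04, -0.02], [0.02, 0.05, 0.02]] remaining 0.3
[0.5936 0.0642 0.0292] [179.85   0.43 174.94]
```

View pics/w7.png

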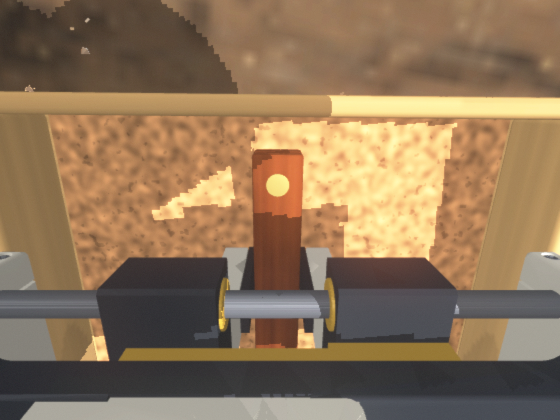

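The bevel is now on the cork and the push has gone to 41 N. I'll ease off at once and then release.

Emit:
{"op": "apply_moves", "data": {"targets": [[[0,0,-0.03],[0,0,0],15],[[0,0,0],[0,0,0],15]]}}

```text
time_s: 14.15
tcp_pos: [0.594, 0.0644, 0.0314]
eef_rot: [179.8, 0.5, 174.9]
contact_force: [0.3, 0.2, -1.0]
gripper_width: 0.0234
```

```bash
python3 plan.py .590 .063 .030 174.8 15
```

```text
t 14.15 pos [0.594  0.0644 0.0314] rpy [179.78   0.54 174.94] F [ 0.3  0.2 -1. ] w 23.4
[[0.1, -0.04, 0.03], [0.03, 0.07, 0.02]] remaining 0.3
```

Emit:
{"op": "apply_moves", "data": {"targets": [[[0,0,0.08],[0,0,0],15]]}}

```text
time_s: 14.25
tcp_pos: [0.5944, 0.0646, 0.0289]
eef_rot: [179.8, 0.6, 175.0]
contact_force: [-14.6, 1.3, 43.3]
gripper_width: 0.0238
```

Emit:
{"op": "apply_moves", "data": {"targets": [[[0,0,-0.02],[0,0,0],26],[[0,0,0],[0,0,0],34],[[0,0,0],[0,0,0],44],[[0,0,0],[0,0,0],50]]}}

```text
time_s: 14.65
tcp_pos: [0.594, 0.0646, 0.0274]
eef_rot: [179.8, 0.5, 175.0]
contact_force: [-0.6, -1.1, 0.4]
gripper_width: 0.0448
```

```bash
python3 plan.py .590 .063 .15 174.8 25
```

```text
t 14.65 pos [0.594  0.0646 0.0274] rpy [179.82   0.48 174.97] F [-0.6 -1.1  0.4] w 44.8
[[0.01, -0.01, -0.61], [0.0, 0.01, 0.0]] remaining 4.9
[[0.02, -0.01, -0.61], [0.0, 0.01, 0.0]] remaining 3.9
[[0.02, -0.01, -0.61], [0.0, 0.01, 0.0]] remaining 2.9
[[0.02, -0.01, -0.61], [0.0, 0.01, 0.0]] remaining 2.0
[[0.02, -0.01, -0.61], [0.0, 0.01, 0.0]] remaining 1.0
```

Emit:
{"op": "apply_moves", "data": {"targets": [[[0.01,0,-0.3],[0,0.03,0],50],[[0.02,0,-0.61],[0,0,0],50],[[0.02,0,-0.61],[0,0,0],50],[[0.02,0,-0.61],[0,0,0],50],[[0.1,0,-0.61],[0,0,0],50]]}}

```text
time_s: 15.15
tcp_pos: [0.5837, 0.0636, 0.1335]
eef_rot: [-179.9, -0.4, 174.9]
contact_force: [-0.2, -1.0, 0.2]
gripper_width: 0.05
```

```bash
python3 look.py wrist w8; python3 look.py scene s4; python3 plan.py .53 .063 .25 174.8 25
```

```text
[0.5837 0.0636 0.1335] [-179.87   -0.43  174.89]
[0.5851 0.0641 0.1379] [-1.7997e+02 -1.3000e-01  1.7494e+02]
t 15.25 pos [0.5854 0.0643 0.1364] rpy [ 1.7999e+02 -1.1000e-01  1.7493e+02] F [-0.1  1.6  1.2] w 49.9
[[0.23, -0.03, -0.47], [0.0, -0.0, 0.0]] remaining 5.1
[[0.23, -0.03, -0.47], [0.0, -0.0, 0.0]] remaining 4.2
[[0.23, -0.03, -0.47], [0.0, -0.0, 0.0]] remaining 3.4
[[0.23, -0.03, -0.47], [0.0, -0.0, 0.0]] remaining 2.5
[[0.23, -0.03, -0.47], [0.0, -0.0, 0.0]] remaining 1.7
```

View pics/w8.png

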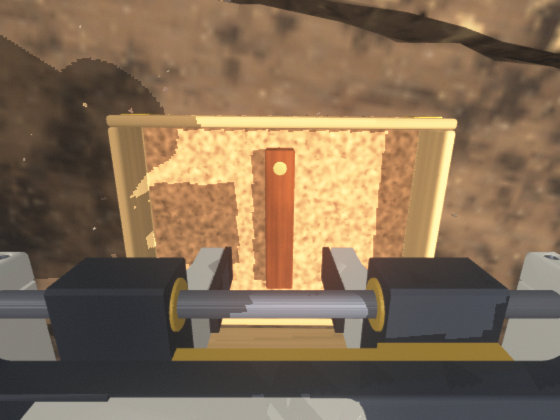

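View pics/s4.png

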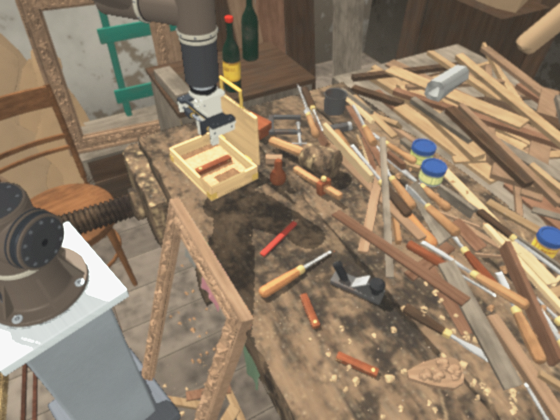

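The bevel lies flat on the cork ((280,218) in the wrist view, (215,160) in the scene view) and the lid still stands. Next I'll rise clear and go back to the bar.

Emit:
{"op": "apply_moves", "data": {"targets": [[[0.3,0,-0.7],[0,0,0],45],[[0.3,0,-0.8],[0,0,0],40],[[0.3,0,-0.8],[0,0,0],40],[[0.2,0,-0.9],[0,0,0],40],[[0,0,-0.9],[0,0,0],40]]}}

```text
time_s: 15.75
tcp_pos: [0.5373, 0.0673, 0.2971]
eef_rot: [-179.7, -0.9, 174.8]
contact_force: [1.1, 0.4, 1.0]
gripper_width: 0.0402
```

```bash
python3 plan.py .60 .063 .37 -95.2 30
```

```text
t 15.75 pos [0.5373 0.0673 0.2971] rpy [-179.71   -0.87  174.83] F [1.1 0.4 1. ] w 40.2
[[-0.13, 0.0, -0.15], [0.0, -0.01, -0.94]] remaining 11.8
[[-0.13, -0.01, -0.15], [0.0, -0.01, -0.94]] remaining 10.9
[[-0.13, -0.03, -0.15], [0.0, -0.01, -0.94]] remaining 9.9
[[-0.12, -0.05, -0.15], [0.0, -0.01, -0.94]] remaining 8.9
[[-0.11, -0.06, -0.15], [0.0, -0.01, -0.94]] remaining 7.9
```

Emit:
{"op": "apply_moves", "data": {"targets": [[[0,0,-0.6],[0,0,-0.94],40],[[0,0,-0.6],[0,0,-0.94],40],[[0,0,-0.6],[0,0,-0.94],40],[[-0.1,0,-0.2],[0,0,-0.94],40],[[-0.1,0,0],[0,0,-0.94],40]]}}

```text
time_s: 16.25
tcp_pos: [0.5467, 0.0711, 0.3834]
eef_rot: [179.7, -0.5, -146.2]
contact_force: [0.4, 0.1, -0.2]
gripper_width: 0.0398
```

```bash
python3 plan.py .60 .063 .37 -95.2 30
```

```text
t 16.25 pos [0.5467 0.0711 0.3834] rpy [ 179.72   -0.5  -146.24] F [ 0.4  0.1 -0.2] w 39.8
[[-0.14, -0.13, 0.05], [0.01, -0.01, -0.91]] remaining 6.7
[[-0.12, -0.15, 0.05], [0.01, -0.01, -0.91]] remaining 5.8
[[-0.11, -0.16, 0.05], [0.01, -0.01, -0.91]] remaining 4.8
[[-0.08, -0.17, 0.05], [0.01, -0.01, -0.91]] remaining 3.8
[[-0.06, -0.18, 0.05], [0.01, -0.01, -0.91]] remaining 2.9
```

Emit:
{"op": "apply_moves", "data": {"targets": [[[-0.2,-0.4,0],[0,0,-0.91],40],[[-0.2,-0.5,0],[0,0,-0.91],40],[[-0.15,-0.5,0],[0,0,-0.91],40],[[-0.1,-0.5,0],[0,0,-0.91],40],[[-0.1,-0.5,0],[0,0,-0.91],40]]}}

```text
time_s: 16.75
tcp_pos: [0.6413, 0.0314, 0.38]
eef_rot: [179.4, -0.2, -108.1]
contact_force: [0.0, 0.3, -0.1]
gripper_width: 0.0398
```

```bash
python3 plan.py .672 .075 .37 -95.2 30
```

```text
t 16.75 pos [0.6413 0.0314 0.38  ] rpy [ 1.7938e+02 -1.6000e-01 -1.0811e+02] F [ 0.   0.3 -0.1] w 39.8
[[-0.64, -0.2, 0.12], [0.04, -0.01, -0.81]] remaining 1.8
[[-0.61, -0.27, 0.12], [0.04, -0.01, -0.81]] remaining 0.9
```

Emit:
{"op": "apply_moves", "data": {"targets": [[[-0.64,-0.2,0.1],[0.04,0,-0.81],40],[[-0.61,-0.27,0.1],[0.04,0,-0.81],40],[[0,0,0],[0,0,-0.2],40],[[0,0,0],[0,0,0],40]]}}

```text
time_s: 17.15
tcp_pos: [0.676, 0.0753, 0.3642]
eef_rot: [179.6, -0.2, -92.9]
contact_force: [-0.8, -0.8, 0.8]
gripper_width: 0.0403
```

```bash
python3 look.py wrist w9;python3 - <<'E'
from h import *
c=pickle.load(open("w9.pkl","rb"));s=c["st"]
H=cv2.cvtColor(c["img"],cv2.COLOR_BGR2HSV)
v,u=np.mgrid[0:420,0:560];P=depth(c,np.c_[u.ravel(),v.ravel()],s).reshape(420,560,3)
m=(H[...,0]>18)&(H[...,0]<33)&(H[...,1]>120)&(P[...,2]>.26)&(P[...,2]<.30)&(c["z_map"]>0)
m[245:]=0
ys,xs=np.nonzero(m);Q=P[m];print(len(Q),"px",xs.min(),xs.max(),ys.min(),ys.max(),np.median(Q,0),np.percentile(Q,[5,95],axis=0).round(3).tolist())
print(cv2.minAreaRect((Q[:,:2]*1000).astype(np.float32)))
E
python3 plan.py .672 .0565 .32 -95.2
```

```text
[0.676  0.0753 0.3642] [179.58  -0.23 -92.88]
1567 px 269 287 122 244 [0.67208493 0.04449921 0.27530504] [[0.666, 0.006, 0.273], [0.679, 0.09, 0.277]]
((672.3284912109375, 48.76713180541992), (95.10350036621094, 10.275032043457031), 84.654052734375)
t 17.2 pos [0.6758 0.0753 0.3638] rpy [179.54  -0.23 -92.94] F [ 0.1  0.1 -0.4] w 40.1
[[0.23, 0.03, 0.55], [0.03, -0.02, 0.14]] remaining 1.3
[[0.24, 0.03, 0.55], [0.03, -0.02, 0.14]] remaining 0.6
```

View pics/w9.png

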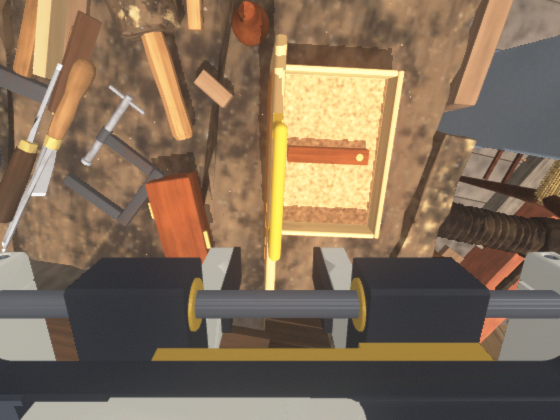

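The wrist view shows the bar at (278,190), edge-on above the upright lid, and the bevel flat in the case at (328,155). Descending onto the bar.

Emit:
{"op": "apply_moves", "data": {"targets": [[[0.23,0.03,0.55],[0.03,-0.02,0.14],40],[[0.24,0.03,0.55],[0.03,-0.02,0.14],40],[[0,0,0.4],[0,0,0],40],[[0,0,0.4],[0,0,0],40],[[0,0,0],[0,0,0],40]]}}

```text
time_s: 17.7
tcp_pos: [0.6709, 0.0548, 0.2847]
eef_rot: [-180.0, 0.1, -95.7]
contact_force: [-0.6, 0.0, 0.3]
gripper_width: 0.0403
```

```bash
python3 plan.py .672 .0565 .270 -95.2 20
```

```text
t 17.7 pos [0.6709 0.0548 0.2847] rpy [-1.7996e+02  1.3000e-01 -9.5700e+01] F [-0.6  0.   0.3] w 40.3
[[-0.04, -0.02, 0.37], [-0.0, 0.02, -0.06]] remaining 0.7
```

Emit:
{"op": "apply_moves", "data": {"targets": [[[-0.04,-0.02,0.34],[0,0.02,-0.06],40],[[0,0,0],[0,0,0],25],[[0,0,0],[0,0,0],5],[[0,0,0],[0,0,0],5],[[0,0,0],[0,0,0],5]], "squeeze": 15}}

```text
time_s: 18.2
tcp_pos: [0.6729, 0.0563, 0.273]
eef_rot: [-179.8, -0.0, -95.3]
contact_force: [0.7, -0.7, 0.4]
gripper_width: 0.0135
```

```bash
sed -i 's/\.5923,\.0643/.5938,.0627/' arc.py; python3 arc.py 0 .07
```

```text
t 18.2 q 1.519 rad 0.2251 rpy [-179.8   -0.   -95.3] F [ 0.7 -0.7  0.4] M [ 0.09 -0.07 -0.01] w 0.013511367101061387
[[0.0, 0.39, 0.03], [-0.03, -0.0, -0.01]] 1.45
[[0.0, 0.38, 0.05], [0.0, 0.0, 0.0]] 1.38
[[-0.0, 0.38, 0.08], [0.0, 0.0, 0.0]] 1.31
[[0.0, 0.37, 0.11], [0.0, 0.0, 0.0]] 1.24
[[-0.0, 0.37, 0.13], [0.0, 0.0, 0.0]] 1.17
```

Emit:
{"op": "apply_moves", "data": {"targets": [[[0,0,0],[0,0,0],5],[[0,0,0],[0,0,0],5],[[0,0.2,0.02],[0,0,0],5],[[0,0.38,0.04],[0,0,0],5],[[0,0.38,0.07],[0,0,0],5]]}}

```text
time_s: 18.7
tcp_pos: [0.6365, 0.06, 0.2695]
eef_rot: [-179.4, 0.1, -95.3]
contact_force: [1.7, -0.2, 1.4]
gripper_width: 0.0094
```

```bash
python3 arc.py 0 .08
```

```text
t 18.7 q 1.356 rad 0.2257 rpy [-179.4    0.1  -95.3] F [ 1.7 -0.2  1.4] M [ 0.23 -0.67 -0.03] w 0.009373979475112188
[[-0.0, 0.43, 0.1], [-0.08, 0.01, -0.01]] 1.28
[[0.0, 0.42, 0.14], [0.0, 0.0, 0.0]] 1.2
[[-0.0, 0.41, 0.17], [0.0, 0.0, 0.0]] 1.12
[[0.0, 0.4, 0.2], [0.0, 0.0, 0.0]] 1.04
[[-0.0, 0.38, 0.23], [0.0, 0.0, 0.0]] 0.96
```

Emit:
{"op": "apply_moves", "data": {"targets": [[[0,0.43,0.1],[-0.08,0,0],5],[[0,0.42,0.14],[0,0,0],5],[[0,0.41,0.17],[0,0,0],5],[[0,0.4,0.2],[0,0,0],5],[[0,0.38,0.23],[0,0,0],5]]}}

```text
time_s: 19.2
tcp_pos: [0.5533, 0.0683, 0.237]
eef_rot: [-179.5, 0.3, -95.3]
contact_force: [5.6, 0.4, -6.0]
gripper_width: 0.0094
```

```bash
python3 arc.py 0 .08
```

```text
t 19.2 q 0.957 rad 0.2276 rpy [-179.5    0.3  -95.3] F [ 5.6  0.4 -6. ] M [-0.21 -2.2  -0.08] w 0.009389714310060976
[[0.0, 0.36, 0.26], [-0.06, 0.04, -0.01]] 0.88
[[-0.0, 0.34, 0.29], [0.0, 0.0, 0.0]] 0.8
[[-0.0, 0.31, 0.32], [0.0, 0.0, 0.0]] 0.72
[[-0.0, 0.29, 0.34], [0.0, 0.0, 0.0]] 0.64
[[0.0, 0.26, 0.36], [0.0, 0.0, 0.0]] 0.56
```

Emit:
{"op": "apply_moves", "data": {"targets": [[[0,0.33,0.31],[-0.06,0.04,0],5],[[0,0.32,0.32],[0,0,0],5],[[0,0.3,0.34],[0,0,0],5],[[0,0.27,0.35],[0,0,0],5],[[0,0.25,0.37],[0,0,0],5]]}}

```text
time_s: 19.7
tcp_pos: [0.4913, 0.0746, 0.1722]
eef_rot: [-179.5, 0.3, -95.2]
contact_force: [4.1, -0.6, -2.4]
gripper_width: 0.0094
```

```bash
python3 arc.py 0 .07
```

```text
t 19.7 q 0.558 rad 0.2263 rpy [-179.5    0.3  -95.2] F [ 4.1 -0.6 -2.4] M [-0.28 -1.72 -0.01] w 0.009406422791197884
[[-0.0, 0.2, 0.33], [-0.06, 0.03, -0.0]] 0.49
[[0.0, 0.18, 0.35], [0.0, 0.0, 0.0]] 0.42
[[-0.0, 0.15, 0.36], [0.0, 0.0, 0.0]] 0.35
[[0.0, 0.13, 0.37], [0.0, 0.0, 0.0]] 0.28
[[0.0, 0.1, 0.37], [0.0, 0.0, 0.0]] 0.21
```

Emit:
{"op": "apply_moves", "data": {"targets": [[[0,0.18,0.34],[-0.06,0.03,0],5],[[0,0.17,0.35],[0,0,0],5],[[0,0.14,0.36],[0,0,0],5],[[0,0.12,0.37],[0,0,0],5],[[0,0.09,0.3],[0,0,0],5]]}}

```text
time_s: 20.2
tcp_pos: [0.4623, 0.0777, 0.1024]
eef_rot: [-179.7, 0.1, -95.1]
contact_force: [5.9, -3.6, -0.0]
gripper_width: 0.0093
```

```bash
python3 arc.py -.01 .05
```

```text
t 20.2 q 0.221 rad 0.225 rpy [-179.7    0.1  -95.1] F [ 5.9 -3.6 -0. ] M [-1.22 -2.22 -0.01] w 0.009316458664827224
[[0.0, 0.06, 0.27], [-0.03, 0.02, 0.01]] 0.17
[[-0.0, 0.05, 0.27], [0.0, 0.0, 0.0]] 0.12
[[0.0, 0.03, 0.28], [0.0, 0.0, 0.0]] 0.07
[[0.0, 0.02, 0.28], [0.0, 0.0, 0.0]] 0.02
[[-0.0, 0.0, 0.17], [0.0, 0.0, 0.0]] -0.01
```

Emit:
{"op": "apply_moves", "data": {"targets": [[[0,0.03,0.27],[-0.03,0.02,0],5],[[0,0.03,0.27],[0,0,0],5],[[0,0.02,0.25],[0,0,0],5],[[0,0,0.15],[0,0,0],5]]}}

```text
time_s: 20.6
tcp_pos: [0.457, 0.0781, 0.0619]
eef_rot: [179.8, -0.1, -95.1]
contact_force: [-1.0, 1.0, 1.1]
gripper_width: 0.0093
```

```bash
python3 arc.py -.01 .05
```

```text
t 20.6 q 0.04 rad 0.224 rpy [179.8  -0.1 -95.1] F [-1.   1.   1.1] M [ 0.6   0.43 -0.04] w 0.00931767472190919
[[0.0, 0.01, 0.28], [0.02, -0.01, 0.01]] -0.01
```

Emit:
{"op": "apply_moves", "data": {"targets": [[[0,0,0.12],[0.02,0,0],5],[[0,0,0.1],[0,0,0],5]]}}

```text
time_s: 20.8
tcp_pos: [0.4569, 0.078, 0.0531]
eef_rot: [180.0, -0.1, -95.1]
contact_force: [-7.9, 1.7, 23.9]
gripper_width: 0.0096
```

Emit:
{"op": "apply_moves", "data": {"targets": [[[0,0,0.08],[0,0,0],5]]}}

```text
time_s: 20.9
tcp_pos: [0.4569, 0.078, 0.0507]
eef_rot: [180.0, -0.2, -95.1]
contact_force: [-8.3, 0.9, 23.2]
gripper_width: 0.0094
```

There is 23 N of upward resistance at closed height, so the lid is seated. Releasing the bar and backing off.

Emit:
{"op": "apply_moves", "data": {"targets": [[[0,0,0],[0,0,0],10],[[0,0,0],[0,0,0],25],[[0,0,0],[0,0,0],35],[[0,0,0],[0,0,0],40]]}}

```text
time_s: 21.3
tcp_pos: [0.4571, 0.0778, 0.0508]
eef_rot: [180.0, -0.2, -95.1]
contact_force: [0.7, -0.5, 0.4]
gripper_width: 0.0287
```

```bash
python3 arc.py -.01 .05
```

```text
t 21.3 q -0.01 rad 0.2235 rpy [180.   -0.2 -95.1] F [ 0.7 -0.5  0.4] M [ 0.11 -0.03  0.04] w 0.028655745987335543
[[-0.0, -0.0, -0.0], [0.0, -0.02, 0.02]] -0.01
```

Emit:
{"op": "apply_moves", "data": {"targets": [[[0,0,-0.3],[0,0,0],40],[[0,0,-0.7],[0,0,0],40],[[0,0,-0.9],[0,0,0],40],[[0,0,-0.9],[0,0,0],40],[[-0.8,0,-0.9],[0,0,0],40]]}}

```text
time_s: 21.8
tcp_pos: [0.4563, 0.1064, 0.1976]
eef_rot: [179.3, -0.7, -95.3]
contact_force: [1.6, 0.8, -0.7]
gripper_width: 0.04
```

Emit:
{"op": "apply_moves", "data": {"targets": [[[-0.5,0,-0.5],[0,0,0],40],[[0,0,0],[0,0,0],40],[[0,0,0],[0,0,0],40]]}}

```text
time_s: 22.1
tcp_pos: [0.4611, 0.1303, 0.2235]
eef_rot: [179.8, -0.3, -95.2]
contact_force: [-0.0, -0.8, -0.5]
gripper_width: 0.0403
```

```bash
python3 look.py wrist w10; python3 look.py scene s5; python3 - <<'E'
from h import *
c=pickle.load(open("w10.pkl","rb"));s=c["st"]
H=cv2.cvtColor(c["img"],cv2.COLOR_BGR2HSV)
v,u=np.mgrid[0:240,0:560];P=depth(c,np.c_[u.ravel(),v.ravel()],s)
ex=np.array([np.cos(np.radians(-5.2)),np.sin(np.radians(-5.2))]);d=P[:,:2]-[.5938,.0627];X=d@ex;Y=d@[-ex[1],ex[0]]
L=P[(abs(X)<.08)&(abs(Y)<.115)&(P[:,2]>.04)];Xl=X[(abs(X)<.08)&(abs(Y)<.115)&(P[:,2]>.04)]
print("wrist lid fit slope,z0",np.polyfit(Xl,L[:,2],1),len(L))
B=P[(abs(X+.136)<.012)&(abs(Y)<.045)];print("bar top z (expect .060)",np.percentile(B[:,2],[50,80,95]))
c=pickle.load(open("s5.pkl","rb"));v,u=np.mgrid[0:420,0:560];P=depth(c,np.c_[u.ravel(),v.ravel()])
d=P[:,:2]-[.5938,.0627];X=d@ex;Y=d@[-ex[1],ex[0]];k=(abs(X)<.08)&(abs(Y)<.115)&(P[:,2]>.04)&(P[:,2]<.12)
print("scene fit",np.polyfit(X[k],P[k,2],1),k.sum())
i=c["img"];cv2.imwrite('pics/s5c.png',cv2.resize(i[20:250,120:330],None,fx=2.5,fy=2.5,interpolation=cv2.INTER_CUBIC))
E
```

```text
[0.4611 0.1303 0.2235] [179.79  -0.3  -95.18]
[0.4612 0.1301 0.2234] [179.79  -0.32 -95.19]
wrist lid fit slope,z0 [-0.00264509  0.06043421] 40420
bar top z (expect .060) [0.05767758 0.36426388 0.36426388]
scene fit [0.00023777 0.06064126] 2304
```

View pics/s5c.png

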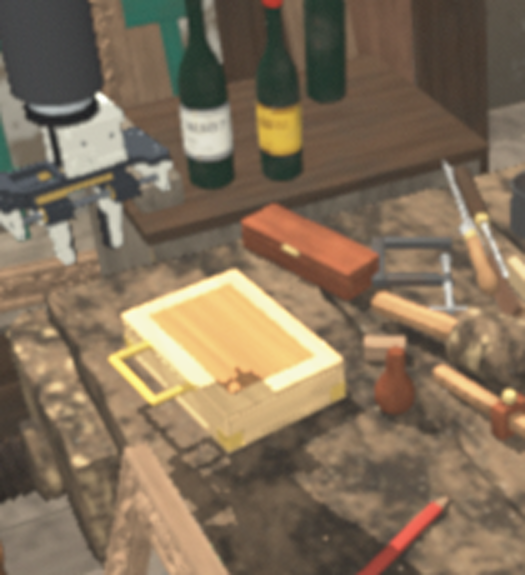

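View pics/w10.png

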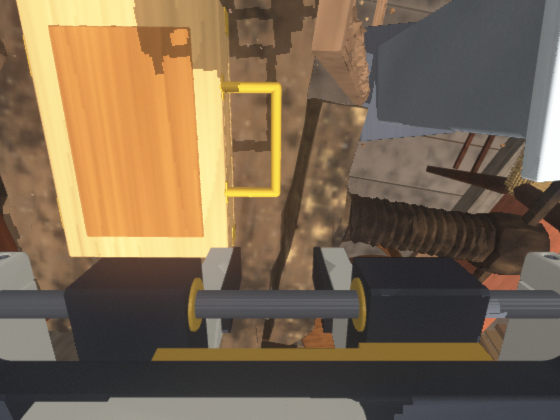

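Both views show the lid lying flat on the case. Its slope is 0.000 in the scene fit and -0.003 in the wrist fit, with its top at 60.5 mm. The bar is at (276,140) in the wrist view, and the gripper is clear. Handing in.

```bash
python3 -c "
from plant import r
print(r.get_state()['contact_force'],r.get_state()['qd'].round(2)); print(r.close_job())"
```

```text
[ 0.04334034 -0.89536268 -0.18607546] [-0.4   0.6  -0.7  -0.15 -0.1  -0.03]
the job is handed in; nothing more can be done
None
```

I opened the lid by its bar to about 1.53 rad, and it stood there on its own. I laid the 24 x 125 mm bevel flat on the cork, lowered the lid with the bar until it seated, and let go. I handed in at about 22 s with the gripper clear.

**Last checks:**
- **Lid:** it lies flat, with a fitted slope of 0.000 in the scene view and -0.003 in the wrist view. Its top is at 60.5 mm, where 60 mm is expected when closed.
- **Bevel:** before closing, the pictures showed it flat on the cork, inside the walls.

**What did not agree:**
- **Force on placing the bevel:** it reached about 44 to 46 N at the wrist, twice for a moment. The push went through the held bevel, not the gripper body, and stayed under the 120 N wrist limit. I then eased off and released the bevel.
- **Lid swing radius:** while swinging, the bar measured 2 to 6 mm outside the expected radius. The pull reached about 15 N, and I corrected the path for it.
- **Bar height:** the last reading of the bar's top was 57.7 mm, against 60 mm expected. The calibration is good to about 2 mm.

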